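# Unload the dryer filter housing into the drying rack

## Robot

A 6-joint arm with a two-finger parallel gripper is mounted at the origin on the work surface. World frame = base frame: x ahead of the robot, y to its left, z up, the work surface at z = 0. Lengths are in m, angles in rad, forces in N, time in s.
With the tool pointing down it reaches from about 0.25 to 0.775 m from the base axis. Payload 4 kg.
Tool frame: the origin (TCP) lies midway between the tips of the shut fingers; the grasp point (between the pads) lies 19 mm behind it; z points along the fingers, y is the line along which they close (so a half turn about z gives the same grasp; the last joint's range is limited). The gripper opens to 94 mm and grips with 3 to 60 N. Pads are 16 mm wide; open, the fingers measure 119 mm over their backs; the gripper's body (75 mm by 177 mm) begins 78 mm behind the grasp point.
Start: joints at [1.079, 0.087, 1.371, -0, 1.684, -0.103], TCP at [0.209, 0.509, 0.206] pointing down, gripper open.
Joint ranges: [-3.1, 3.1], [-0.76, 2.03], [0.27, 2.55], [-1.08, 4.22], [0.17, 2.65], [-2.57, 2.57]. Speed limits (rad/s): [2.79, 2.79, 3.14, 3.14, 3.14, 3.14].

## Interface

Orientations are given as [roll, pitch, yaw] about the fixed x, y, z axes, in that order (R = Rz(yaw) Ry(pitch) Rx(roll)).
In Python, from bench import robot gives the robot as it stands. The module is installed in compiled form; this text tells all that it offers.
- The arm moves only by the tool arm_command, never from a script. Its argument "targets" is a list of rows, each a list of 4 numbers: the shift along the world's x, y, z as a fraction of full scale, then the turn about the world's z as a fraction of full scale. A call has 1 to 8 rows; each row is the pose to reach, as a shift and turn from the pose commanded when the call began; what a row does not reach only later rows make up. Full scale, the value 1, is 0.5 m for a shift and 120 degrees for a turn. A row lasts 1/12 s, in which the tool goes at most 41.7 mm and 7.16 degrees, less where a joint would pass 70% of its speed; a pose out of reach is approached as far as the arm can. A call with a number of a shift or a turn outside -1 to 1 is refused whole. A call with a gripper value outside its range is refused whole. "claw" is the closure, from 0 (fully open) to 1 (shut), set as the call begins (left out, the last holds). The fingers move at their own pace and stop on an object; the grip force is fixed at half the most. Time passes only in rows, so rows that repeat a pose let the fingers close. It gives the time, the measured TCP pose, the force, the opening and the grip force at its end, in the units of the state.
- robot.get_obs(): the state, without advancing time (a new reading comes with each control period).
- robot.snapshot(name): name is "side" or "top"; returns the picture (400x640x3 uint8, red, green, blue); there is no depth.
- robot.camera_info(name): a dict with "vfov" (degrees; the focal length in pixels is half the picture's height over the tangent of half this angle, whatever the lens; pixels are square), "cx", "cy" (the principal point, pixels), "k1" (the pictures are not rectified: a ray, as slopes to the right and down, at radius r is drawn at 1 + k1 r^2 times it, then the intrinsics apply), "extrinsics" (4x4, takes a point from camera to world coordinates). Camera axes: x right, y up, looking along -z (the intrinsics and any distortion apply to the point x, -y, -z); pixel columns grow to the right and rows downward; lengths in m; the calibration is good to about 2 mm. A picture is of the moment at which its call begins. camera_info takes no time and is no camera call.
- robot.close_job(): hands the job in; it is judged then, once.
The state is a dict: "time": time; "joint_positions": joint angles; "qvel": joint speeds; "joint_torque": joint torques, N m; "tool_pos": TCP position; "ee_rot": TCP orientation; "wrist_force": force on the tool from outside, world axes, zero at the start; "wrist_torque": the same for the moment, N m; "width": finger opening in m; "finger_force": force on a finger pad.
Only numpy, scipy, OpenCV 4.12 (cv2) and the standard library are available. Lean on these libraries where they do the work, as an engineer would, in place of code of your own. Each camera call takes 0.05 s, during which the arm holds its last target. There are 200 camera calls.

## Task

Push every lint-filter cassette that is in the dryer filter housing out of its bay by pressing that bay's spring ejector slide fully forward, and stand each one on its long edge in a slot of its own in the drying rack, slid all the way down. Leave the ejector slides sprung back home, and do not disturb the other things on the worktop.

Things in the scene. Friction and masses are not known exactly. Their poses are not given: they have to be found in the camera images.
- dock: Dryer filter housing, fixed: grey roofed block on a darker grey foot, own x -84 to +86 mm, own y -108 to +108 mm; origin at its underside, z up; cassettes come out towards own +x. Four bays side by side at own y = -75, -25, +25, +75 mm, each 13 mm wide, floor 8 mm up, back end at x = -78 mm. Some bays may be empty.
- roof (a point): Centre of the front edge of the housing roof (housing x = -4, y = 0, 86 mm up, the roof top). Behind it, x = -84 to -4 mm, the bays are roofed but for a 7 mm wide lengthwise gap over each for the ejector stem, so a cassette inside cannot be gripped or lifted.
- channels (a point): Centre of the open part in front of the roof (housing x = +38, y = 0, 28 mm up). From x = -4 to +80 mm each bay goes on as an open-topped channel 13 mm wide; its walls rise to 28 mm and keep the cassette upright; a stop as high closes it at x = +80 mm.
- rack: Grey plastic drying rack, loose on the worktop, 0.8 kg, 86 mm (own x) by 232 mm (own y), 35 mm high; origin at the centre of its underside, z up. Four slots run along own x, at own y = -96, -32, +32, +96 mm; each is 13 mm wide, 70 mm long inside, floor 6 mm up, and flares to about 20 mm at its mouth 35 mm up. All empty at the start. The rack may get knocked aside.
- eject0 (a joint): Spring ejector slide of the bay at housing y = -75 mm: 0 = home, 0.074 m = fully forward (+x). 3 N to start, 9.5 N at the end; springs home when let go. Push the rear face of its black tab (24 mm wide, 88 to 112 mm high, face at x = -78 mm when home). From 0.070 m on, the cassette is clear of the roof and stays there upright; over 0.066 m is a full press.
- eject1 (a joint): Spring ejector slide of the bay at housing y = -25 mm: 0 = home, 0.074 m = fully forward (+x). 3 N to start, 9.5 N at the end; springs home when let go. Push the rear face of its black tab (24 mm wide, 88 to 112 mm high, face at x = -78 mm when home). From 0.070 m on, the cassette is clear of the roof and stays there upright; over 0.066 m is a full press.
- eject2 (a joint): Spring ejector slide of the bay at housing y = 25 mm: 0 = home, 0.074 m = fully forward (+x). 3 N to start, 9.5 N at the end; springs home when let go. Push the rear face of its black tab (24 mm wide, 88 to 112 mm high, face at x = -78 mm when home). From 0.070 m on, the cassette is clear of the roof and stays there upright; over 0.066 m is a full press.
- eject3 (a joint): Spring ejector slide of the bay at housing y = 75 mm: 0 = home, 0.074 m = fully forward (+x). 3 N to start, 9.5 N at the end; springs home when let go. Push the rear face of its black tab (24 mm wide, 88 to 112 mm high, face at x = -78 mm when home). From 0.070 m on, the cassette is clear of the roof and stays there upright; over 0.066 m is a full press.
- slot0 (a point): Centre of the floor of rack slot 0 (rack y = -96 mm); a seated cassette has its origin here. Axes as the rack.
- slot1 (a point): Centre of the floor of rack slot 1 (rack y = -32 mm); a seated cassette has its origin here. Axes as the rack.
- slot2 (a point): Centre of the floor of rack slot 2 (rack y = 32 mm); a seated cassette has its origin here. Axes as the rack.
- slot3 (a point): Centre of the floor of rack slot 3 (rack y = 96 mm); a seated cassette has its origin here. Axes as the rack.
- cassette_a: Lint-filter cassette: flat white frame with dark mesh on both faces, 64 mm long (own x), 10 mm thick (own y), 70 mm tall (own z), 60 g; origin at the centre of its underside. Starts standing in a bay (origin at housing x = -37 mm, own x along the housing x); after a full press it is at about x = +36 mm. All are alike and either end may lead. Absent in some starts.
- cassette_b: Lint-filter cassette: flat white frame with dark mesh on both faces, 64 mm long (own x), 10 mm thick (own y), 70 mm tall (own z), 60 g; origin at the centre of its underside. Starts standing in a bay (origin at housing x = -37 mm, own x along the housing x); after a full press it is at about x = +36 mm. All are alike and either end may lead. Absent in some starts.
- cassette_c: Lint-filter cassette: flat white frame with dark mesh on both faces, 64 mm long (own x), 10 mm thick (own y), 70 mm tall (own z), 60 g; origin at the centre of its underside. Starts standing in a bay (origin at housing x = -37 mm, own x along the housing x); after a full press it is at about x = +36 mm. All are alike and either end may lead. Absent in some starts.
- cassette_d: Lint-filter cassette: flat white frame with dark mesh on both faces, 64 mm long (own x), 10 mm thick (own y), 70 mm tall (own z), 60 g; origin at the centre of its underside. Starts standing in a bay (origin at housing x = -37 mm, own x along the housing x); after a full press it is at about x = +36 mm. All are alike and either end may lead. Absent in some starts.
- soap: bystander: bar of soap, 85 x 55 x 30 mm, origin under its centre
- jar: bystander: small jar, 56 mm across, 60 mm tall, origin under its centre
- brush: bystander: hand brush lying flat
- softener: bystander: blue bottle, 76 mm across, 220 mm tall, origin under its centre
- bleach: bystander: green bottle, 84 mm across, 200 mm tall, origin under its centre
- spraycan: bystander: metal can, 52 mm across, 180 mm tall, origin under its centre
- scoop_cup: bystander: clear dosing cup, 70 mm across, 60 mm tall, origin under its centre
There are look-alikes about, which are no part of the job. Several things look just like the rack: the one meant starts farthest from the robot's base.

How it is judged:
On the way:
1. an ejector slide has been pressed fully forward (value of joint any of eject0, eject1, eject2, eject3 above 0.066 m).
At the end, for the whole second after the job is handed in: Every cassette present stands in a rack slot: origin within 10 mm (horizontally) of a slot's floor centre and less than 5 mm above it, within 0.17 rad of upright, at rest; all four ejector slides within 6 mm of home; the rack level (((horizontal distance between cassette_a and slot0 below 0.01 m and z of cassette_a in the frame of slot0 below 0.005 m) or (horizontal distance between cassette_a and slot1 below 0.01 m and z of cassette_a in the frame of slot1 below 0.005 m) or (horizontal distance between cassette_a and slot2 below 0.01 m and z of cassette_a in the frame of slot2 below 0.005 m) or (horizontal distance between cassette_a and slot3 below 0.01 m and z of cassette_a in the frame of slot3 below 0.005 m)) and angle between each of cassette_a, cassette_b, cassette_c, cassette_d's own z axis and vertical below 0.17 rad and linear speed of each of cassette_a, cassette_b, cassette_c, cassette_d below 0.03 m/s and ((horizontal distance between cassette_b and slot0 below 0.01 m and z of cassette_b in the frame of slot0 below 0.005 m) or (horizontal distance between cassette_b and slot1 below 0.01 m and z of cassette_b in the frame of slot1 below 0.005 m) or (horizontal distance between cassette_b and slot2 below 0.01 m and z of cassette_b in the frame of slot2 below 0.005 m) or (horizontal distance between cassette_b and slot3 below 0.01 m and z of cassette_b in the frame of slot3 below 0.005 m)) and ((horizontal distance between cassette_c and slot0 below 0.01 m and z of cassette_c in the frame of slot0 below 0.005 m) or (horizontal distance between cassette_c and slot1 below 0.01 m and z of cassette_c in the frame of slot1 below 0.005 m) or (horizontal distance between cassette_c and slot2 below 0.01 m and z of cassette_c in the frame of slot2 below 0.005 m) or (horizontal distance between cassette_c and slot3 below 0.01 m and z of cassette_c in the frame of slot3 below 0.005 m)) and ((horizontal distance between cassette_d and slot0 below 0.01 m and z of cassette_d in the frame of slot0 below 0.005 m) or (horizontal distance between cassette_d and slot1 below 0.01 m and z of cassette_d in the frame of slot1 below 0.005 m) or (horizontal distance between cassette_d and slot2 below 0.01 m and z of cassette_d in the frame of slot2 below 0.005 m) or (horizontal distance between cassette_d and slot3 below 0.01 m and z of cassette_d in the frame of slot3 below 0.005 m)) and value of joint each of eject0, eject1, eject2, eject3 below 0.006 m and angle between rack's own z axis and vertical below 0.1 rad); the robot touches nothing.
It fails at once if a bystander (soap, jar, brush, bottles, can, cup) is moved more than 30 mm (distance of any of soap, jar, brush, softener, bleach, spraycan, scoop_cup from where it was at the start of the episode above 0.03 m).
Of cassette_a, cassette_b, cassette_c, cassette_d only 3 to 4 are there at a start; the rules pass over those that are not, and their reading is None.
At some moment in a run one of rack may be knocked a few centimetres aside while the robot is not near it.
It also fails if it takes over 210 s, if anything falls off the work surface, if the arm or the gripper's body presses on something with over 40 N, if the wrist force passes 120 N, or if a joint passes its speed limit or range.

## Working session

There is one attempt and no reset: what is moved stays moved. The work goes in short steps, Python scripts to look and compute and a tool call to move; the robot and the scene stay as the last step left them, time stands still between calls to the robot, and variables do not carry over. Pictures are saved under pics/ and viewed, at most 14 in all, crops included, and the job is handed in when it is done.

Besides the shell and the picture viewer there is one more tool, called by a JSON object that holds its "fn" and its "kwargs", one argument or row to a line. arm_command: Moves the arm, as the interface text tells. Shift numbers are shares of 0.5 m and turn numbers shares of 120 degrees, none past 1 either way. Its arguments: {"type":"object","properties":{"targets":{"type":"array"},"claw":{"type":"number"}},"required":["targets"]}

```bash
mkdir -p pics; python3 - <<'E'
from bench import robot
import cv2,numpy as np
np.set_printoptions(precision=4,suppress=True)
for n in("top","side"):
    cv2.imwrite(f"pics/{n}0.png",robot.snapshot(n)[:,:,::-1]); print(n,robot.camera_info(n))
print(robot.get_obs())
E
```

```text
top {'vfov': 44.79132351040241, 'cx': 320.7160082189311, 'cy': 203.11979722467018, 'k1': 0.04543507706428474, 'extrinsics': array([[-0.005 ,  0.9961, -0.0882,  0.4619],
       [-0.9998, -0.0067, -0.0195, -0.0084],
       [-0.02  ,  0.0881,  0.9959,  1.3828],
       [ 0.    ,  0.    ,  0.    ,  1.    ]])}
side {'vfov': 51.81845102131655, 'cx': 324.1581186047702, 'cy': 195.18757096196614, 'k1': -0.08988961866756354, 'extrinsics': array([[ 0.9012,  0.1981, -0.3855,  0.0318],
       [-0.4328,  0.4583, -0.7763, -1.0901],
       [ 0.0228,  0.8664,  0.4987,  0.7852],
       [ 0.    ,  0.    ,  0.    ,  1.    ]])}
{'time': 0.1, 'joint_positions': array([ 1.0789,  0.0879,  1.3721,  0.    ,  1.6836, -0.1031]), 'qvel': array([-0.0004, -0.0032, -0.004 ,  0.001 , -0.0014,  0.0015]), 'joint_torque': array([  0.0018, -34.125 , -30.3304,   0.0719,   0.0303,  -0.0001]), 'tool_pos': array([0.2083, 0.5085, 0.2044]), 'ee_rot': array([-3.1396, -0.0002,  2.7528]), 'wrist_force': array([-0.4502,  0.3039, -0.4158]), 'wrist_torque': array([-0.0647,  0.0371, -0.0035]), 'finger_force': 0.0, 'width': 0.09400595085285803}
```

View pics/top0.png

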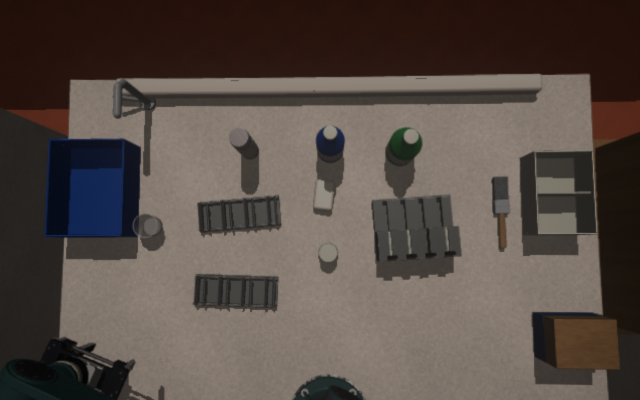

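View pics/side0.png

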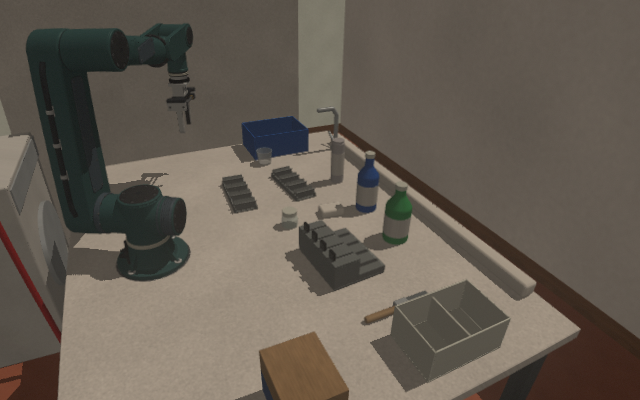

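The top view shows the housing at about (417,235) with its channels pointing up in the picture (+x). The racks are at about (240,215), the far one, and (236,292). The side view shows the same layout, with the tabs at roughly (306–345, 228–262). Next I'll enlarge the housing and the far rack.

```bash
cat > h.py <<'E'
import numpy as np, cv2
from bench import robot
np.set_printoptions(precision=4,suppress=True)
def cam(n):
    c=robot.camera_info(n); f=200/np.tan(np.radians(c['vfov'])/2)
    K=np.array([[f,0,c['cx']],[0,f,c['cy']],[0,0,1.]]); E=np.array(c['extrinsics'])@np.diag([1,-1,-1,1.])
    return K,np.array([c['k1'],0,0,0.]),E
def proj(n,P):
    K,d,E=cam(n); W=np.linalg.inv(E)
    return cv2.projectPoints(np.asarray(P,float).reshape(-1,1,3),cv2.Rodrigues(W[:3,:3])[0],W[:3,3],K,d)[0][:,0]
def onz(n,uv,z):
    K,d,E=cam(n); u=cv2.undistortPoints(np.asarray(uv,float).reshape(-1,1,2),K,d)[:,0]
    r=np.c_[u,np.ones(len(u))]@E[:3,:3].T; o=E[:3,3]
    return o+r*((np.reshape(z,(-1,1))-o[2])/r[:,2:])
def place(pose,P):
    x,y,t=pose[:3]; P=np.asarray(P,float); c,s=np.cos(t),np.sin(t)
    return np.c_[x+c*P[:,0]-s*P[:,1],y+s*P[:,0]+c*P[:,1],P[:,2]]
def crop(n,box,s,name,img=None):
    im=robot.snapshot(n) if img is None else img
    x,y,w,h=box; cv2.imwrite(f"pics/{name}.png",cv2.convertScaleAbs(cv2.resize(im[y:y+h,x:x+w,::-1],None,fx=s,fy=s,interpolation=cv2.INTER_CUBIC),alpha=1.6,beta=15))
E
python3 - <<'E'
from h import *
a=robot.snapshot("top"); b=robot.snapshot("side")
A=[a[185:285,365:470],a[185:245,190:290],b[210:295,290:390],b[155:215,260:330]]
c=np.zeros((600,800,3),np.uint8)
for im,(X,Y) in zip(A,[(0,0),(0,305),(400,0),(400,305)]):
    s=min(400/im.shape[1],(300 if 1 else 0)/im.shape[0]);print(s)
    r=cv2.convertScaleAbs(cv2.resize(im[:,:,::-1],None,fx=s,fy=s,interpolation=cv2.INTER_CUBIC),alpha=1.8,beta=15)
    r=r[:600-Y]; c[Y:Y+r.shape[0],X:X+r.shape[1]]=r
cv2.imwrite("pics/c1.png",c)
print(onz("top",[[240,215],[236,292],[417,235]],[.035,.035,.05]))
E
```

```text
3.0
4.0
3.5294117647058822
5.0
[[ 0.5496  0.2432  0.035 ]
 [ 0.338   0.2518  0.035 ]
 [ 0.491  -0.2444  0.05  ]]
```

View pics/c1.png

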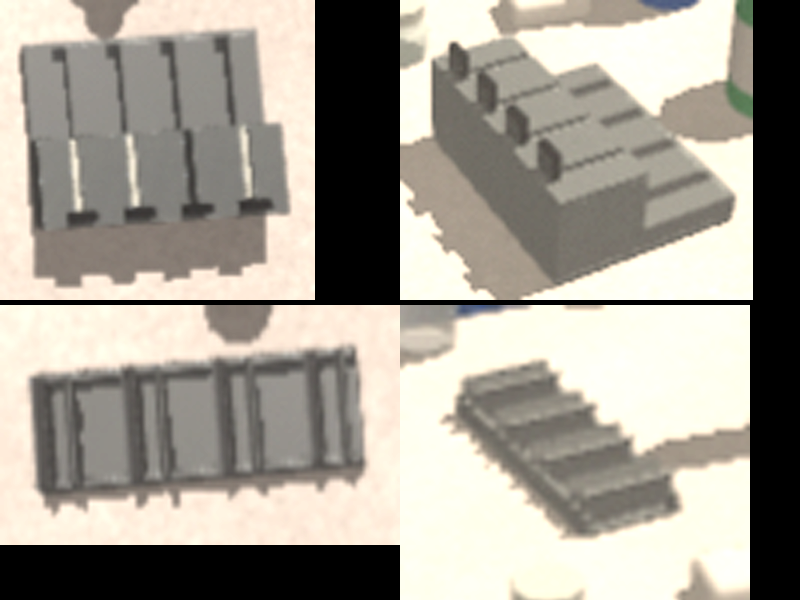

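The rows of four tabs are clear. White shows through three of the gaps, at y = +75, +25 and −75, and the gap at −25 is dark, so that bay looks empty. Now I'll fit the poses.

```bash
cat > fit.py <<'E'
from h import *
from scipy.optimize import least_squares
def px(c,org,s,off=(0,0)): return (np.array(c,float)-off+.5)/s-.5+org
def fit(obs,x0):
    # obs: list of (cam, model pts, pixels); pose x,y,yaw,z
    def r(p): return np.concatenate([(proj(n,place(p,P)+[0,0,p[3]])-uv).ravel() for n,P,uv in obs])
    s=least_squares(r,x0,loss='soft_l1',f_scale=1.); return s.x,r(s.x).reshape(-1,2)
E
python3 - <<'E'
from fit import *
T=px([[289,212],[281,124],[257,30],[22,46],[36,139]],(365,185),3)
TP=[[-.084,-.108,.086],[-.004,-.108,.086],[.086,-.108,.028],[.086,.108,.028],[-.004,.108,.086]]
S=px([[556,193],[647,172],[734,197],[433,60],[520,40],[600,65],[558,282]],(290,210),3.5294,(400,0))
SP=[[-.084,-.108,.086],[-.004,-.108,.086],[.086,-.108,.028],[-.084,.108,.086],[-.004,.108,.086],[.086,.108,.028],[-.084,-.108,0]]
for o in ([("top",TP,T),("side",SP,S)],[("top",TP,T)],[("side",SP,S)]):
    p,r=fit(o,[.49,-.24,0,0]); print("dock",p); print(r.round(1).tolist())
q=[[-.043,.116,.035],[.043,.116,.035],[.043,-.116,.035],[-.043,-.116,.035]]
T=px([[42,490],[30,376],[354,348],[365,465]],(190,185),4,(0,305))
S=px([[460,385],[545,362],[672,487],[585,520]],(260,155),5,(400,305))
for o in ([("top",q,T),("side",q,S)],[("top",q,T)]):
    p,r=fit(o,[.55,.24,0,0]); print("rack",p); print(r.round(1).tolist())
E
```

```text
dock [ 0.5123 -0.2393  0.0543 -0.002 ]
[[-0.1, 0.8], [-0.1, -0.2], [-0.3, -0.2], [0.4, -0.8], [-0.0, -0.4], [0.6, 3.0], [0.4, 0.2], [0.6, -0.1], [-0.3, -0.7], [-1.6, -1.5], [-0.4, -0.6], [-1.1, 2.1]]
dock [ 0.5117 -0.2398  0.0617 -0.0037]
[[0.1, 0.7], [-0.1, -0.2], [-0.5, -0.2], [0.3, -0.3], [0.1, 0.1]]
dock [ 0.5294 -0.2115  0.0462 -0.0264]
[[0.9, 2.2], [-0.1, -0.2], [-0.6, -0.6], [1.6, -0.2], [-0.5, -0.8], [0.1, -0.0], [-0.8, 0.5]]
rack [ 0.5551  0.2485  0.0783 -0.0118]
[[-1.4, 1.2], [-0.3, -0.7], [0.7, -0.7], [0.3, 0.4], [-1.1, 0.7], [0.7, 1.1], [2.3, 0.0], [-0.7, -1.2]]
rack [ 0.5572  0.2534  0.08   -0.0407]
[[-0.3, 0.9], [0.8, -0.4], [0.1, -0.4], [-0.4, 0.1]]
```

```bash
cat > edge.py <<'E'
from h import *
from scipy.optimize import minimize
def rect(x0,x1,y0,y1,z): 
    c=[[x0,y0,z],[x1,y0,z],[x1,y1,z],[x0,y1,z]]; return [(c[i],c[(i+1)%4]) for i in range(4)]
DOCK={"top":[((-.084,-.108,.086),(-.004,-.108,.086)),((.086,-.108,.028),(.086,.108,.028)),((-.004,-.108,.028),(.086,-.108,.028)),((-.004,.108,.028),(.086,.108,.028))],
 "side":[((-.084,-.108,.086),(-.004,-.108,.086)),((-.084,-.108,0),(-.084,.108,0)),((-.084,-.108,0),(-.084,-.108,.086)),((-.004,.108,.086),(-.084,.108,.086)),((.086,-.108,.028),(.086,.108,.028)),((-.004,-.108,.086),(-.004,-.108,.028))]}
RACK={"top":rect(-.043,.043,-.116,.116,.035),"side":rect(-.043,.043,-.116,.116,.035)}
def gmap(im,s):
    g=cv2.GaussianBlur(cv2.cvtColor(im,cv2.COLOR_RGB2GRAY).astype(np.float32),(0,0),s)
    return cv2.magnitude(cv2.Sobel(g,cv2.CV_32F,1,0),cv2.Sobel(g,cv2.CV_32F,0,1))
def edgefit(ims,model,p0,sig=(2.,1.)):
    p=np.array(p0,float)
    for s in sig:
        G={n:gmap(im,s) for n,im in ims.items()}
        def cost(p):
            t=0
            for n in ims:
                P=np.concatenate([np.linspace(a,b,40) for a,b in model[n]])
                uv=proj(n,place(p,P)).astype(np.float32)
                t-=np.sqrt(cv2.remap(G[n],uv[:,0:1],uv[:,1:2],cv2.INTER_LINEAR)).mean()
            return t
        p=minimize(cost,p,method='Nelder-Mead',options=dict(initial_simplex=[p]+[p+d for d in np.diag([.006,.006,.03])],xatol=1e-5)).x
    return p,cost(p)
def overlay(im,n,lines,pose,box,s,col=(0,0,255)):
    x,y,w,h=box; o=cv2.convertScaleAbs(cv2.resize(im[y:y+h,x:x+w,::-1],None,fx=s,fy=s,interpolation=cv2.INTER_CUBIC),alpha=1.8,beta=15)
    for a,b in lines:
        q=(proj(n,place(pose,[a,b]))-[x,y]+.5)*s-.5; cv2.line(o,*[tuple(map(int,v.round())) for v in q],col,1,cv2.LINE_AA)
    return o
E
python3 - <<'E'
from edge import *
ims={n:robot.snapshot(n) for n in("top","side")}
for nm,M,p0 in(("dock",DOCK,[.512,-.239,.056]),("rack",RACK,[.555,.248,.078])):
    for k in (("top","side"),("top",),("side",)):
        p,c=edgefit({n:ims[n] for n in k},M,p0); print(nm,k,p,c)
        if len(k)==2: (D:=globals().setdefault('D',{}))[nm]=p
sl=[l for y in(-.096,-.032,.032,.096) for l in rect(-.035,.035,y-.0065,y+.0065,.006)]
tab=[l for y in(-.075,-.025,.025,.075) for l in [((-.078,y-.012,.088),(-.078,y+.012,.088)),((-.078,y-.012,.112),(-.078,y+.012,.112))]]
ch=[((-.004,y+d,.028),(.08,y+d,.028)) for y in(-.075,-.025,.025,.075) for d in(-.0065,.0065)]
A=overlay(ims["top"],"top",DOCK["top"]+tab+ch,D["dock"],(365,185,105,100),3.5)
B=overlay(ims["side"],"side",DOCK["side"]+tab,D["dock"],(290,210,100,85),3.5)
C=overlay(ims["top"],"top",RACK["top"]+sl,D["rack"],(190,185,100,60),4)
E=overlay(ims["side"],"side",RACK["side"]+sl,D["rack"],(260,155,70,60),4.3)
c=np.zeros((600,800,3),np.uint8)
for r,(X,Y) in zip((A,B,C,E),((0,0),(400,0),(0,352),(400,340))):
    r=r[:600-Y,:800-X]; c[Y:Y+r.shape[0],X:X+r.shape[1]]=r
cv2.imwrite("pics/c2.png",c)
E
```

```text
dock ('top', 'side') [ 0.5106 -0.2376  0.0848] -19.03475
dock ('top',) [ 0.5108 -0.2375  0.0866] -10.872818
dock ('side',) [ 0.5111 -0.2403  0.0639] -8.282246
rack ('top', 'side') [0.5497 0.2457 0.077 ] -20.754726
rack ('top',) [0.5501 0.2457 0.0744] -11.897451
rack ('side',) [0.572  0.2419 0.421 ] -8.938831
```

View pics/c2.png

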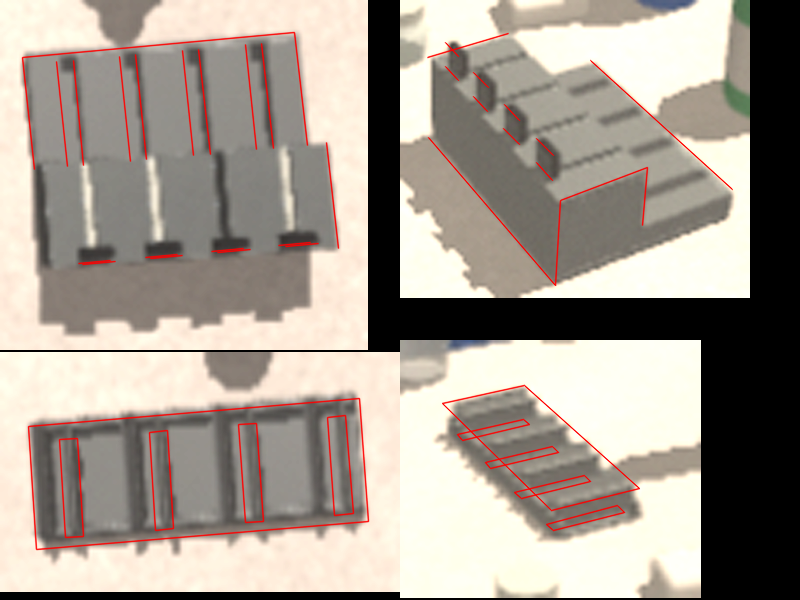

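The housing model lies well on the picture. The rack's outer outline seems to sit lower than 35 mm, so I'll test which height fits best and view it larger.

```bash
python3 - <<'E'
from edge import *
ims={n:robot.snapshot(n) for n in("top","side")}
for z in(0,.006,.012,.018,.024,.03,.035):
    M={n:rect(-.043,.043,-.116,.116,z) for n in ims}
    for k in (("top","side"),("top",),("side",)):
        p,c=edgefit({n:ims[n] for n in k},M,[.55,.246,.077],(1.2,.8)); print(z,k,p,round(float(c),2))
x=cv2.resize(ims["top"][190:240,190:290,::-1],None,fx=5.6,fy=5.6,interpolation=cv2.INTER_CUBIC)
y=cv2.resize(ims["side"][160:205,260:325,::-1],None,fx=6.8,fy=6.8,interpolation=cv2.INTER_CUBIC)
c=np.zeros((590,560,3),np.uint8);c[:280]=x[:280,:560];c[283:283+306,:442]=y[:306,:442]
cv2.imwrite("pics/c3.png",cv2.convertScaleAbs(c,alpha=2.2))
E
```

```text
0 ('top', 'side') [0.5518 0.2521 0.0786] -21.79
0 ('top',) [0.5524 0.2527 0.0765] -12.1
0 ('side',) [0.5483 0.2492 0.0915] -9.98
0.006 ('top', 'side') [0.5513 0.2509 0.0837] -21.01
0.006 ('top',) [0.5521 0.2512 0.0758] -12.28
0.006 ('side',) [0.5447 0.2396 0.0918] -9.93
0.012 ('top', 'side') [0.5512 0.2499 0.0742] -20.84
0.012 ('top',) [0.5517 0.2499 0.0771] -12.41
0.012 ('side',) [0.5409 0.2307 0.0967] -9.86
0.018 ('top', 'side') [0.5535 0.2487 0.0835] -20.47Traceback (most recent call last):
  File "<stdin>", line 6, in <module>
  File "edge.py", line 22, in edgefit
    p=minimize(cost,p,method='Nelder-Mead',options=dict(initial_simplex=[p]+[p+d for d in np.diag([.006,.006,.03])],xatol=1e-5)).x
      ~~~~~~~~^^^^^^^^^^^^^^^^^^^^^^^^^^^^^^^^^^^^^^^^^^^^^^^^^^^^^^^^^^^^^^^^^^^^^^^^^^^^^^^^^^^^^^^^^^^^^^^^^^^^^^^^^^^^^^^^^^
    res = _minimize_neldermead(fun, x0, args, callback, bounds=bounds,
                               **options)
    fxcc = func(xcc)
    fx = function(np.copy(x), *(wrapper_args + args))
  File "edge.py", line 19, in cost
    uv=proj(n,place(p,P)).astype(np.float32)
       ~~~~^^^^^^^^^^^^^^
  File "h.py", line 9, in proj
    K,d,E=cam(n); W=np.linalg.inv(E)
          ~~~^^^
  File "h.py", line 5, in cam
    c=robot.camera_info(n); f=200/np.tan(np.radians(c['vfov'])/2)
ValueError: time passes only in moves, steps and waits
```

```bash
sed -i 's/^def cam/import functools\n@functools.cache\ndef cam/' h.py; python3 - <<'E'
from edge import *
ims={n:robot.snapshot(n) for n in("top","side")}
P=[.5515,.252,.0785]
sl=[l for y in(-.096,-.032,.032,.096) for l in rect(-.035,.035,y-.0065,y+.0065,.006)]
top=[l for y in(-.096,-.032,.032,.096) for l in rect(-.035,.035,y-.01,y+.01,.035)]
out=rect(-.043,.043,-.116,.116,0)
c=np.zeros((600,790,3),np.uint8)
def put(r,X,Y): r=r[:600-Y,:790-X]; c[Y:Y+r.shape[0],X:X+r.shape[1]]=r
b=(190,190,100,52); put(overlay(ims["top"],"top",[],P,b,5.2),0,0)
o=overlay(ims["top"],"top",out,P,b,5.2)
put(overlay(ims["top"],"top",out+top,P,b,5.2),0,272)
b=(264,162,56,42); put(overlay(ims["side"],"side",[],P,b,4.8),522,0); put(overlay(ims["side"],"side",out+top,P,b,4.8),522,272)
cv2.imwrite("pics/c3.png",c)
E
```

```text
(no output)
```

View pics/c3.png

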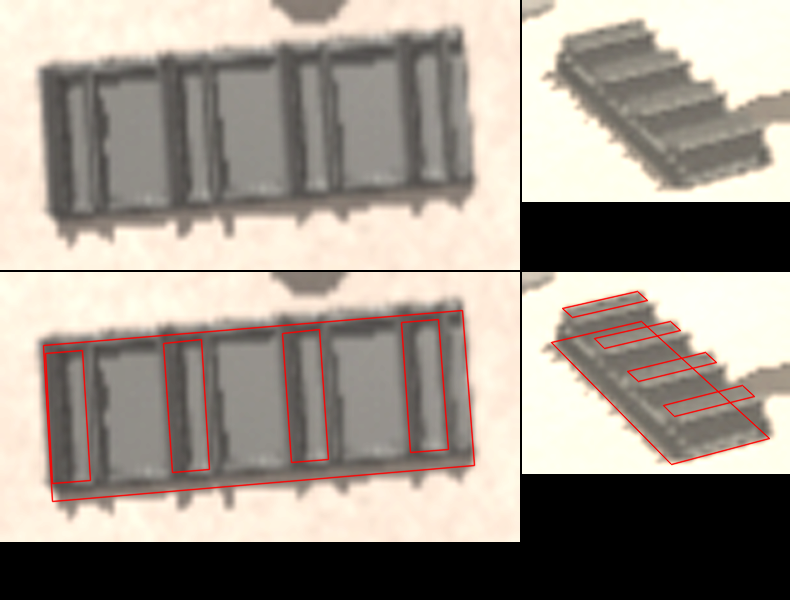

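The outline runs about (42,68)–(470,185) in the top crop, and the slot strips are at columns ≈75, 197, 314 and 430. I'll rectify onto the floor plane to pin down the slot centres.

```bash
cat > prof.py <<'E'
from edge import *
def rectify(im,n,pose,z,xs,ys):
    X,Y=np.meshgrid(xs,ys,indexing='ij'); uv=proj(n,place(pose,np.c_[X.ravel(),Y.ravel(),np.full(X.size,z)])).astype(np.float32).reshape(*X.shape,2)
    return cv2.remap(cv2.cvtColor(im,cv2.COLOR_RGB2GRAY).astype(np.float32),uv[...,0],uv[...,1],cv2.INTER_CUBIC)
E
python3 - <<'E'
from prof import *
im=robot.snapshot("top");P=[.5505,.2505,.0785]
R=rectify(im,"top",P,.006,np.arange(-.025,.0251,.002),np.arange(-.13,.131,.002)).mean(0)
print("y-profile",[(int(-130+2*i),int(v)) for i,v in enumerate(R)])
for y in(-.096,-.032,.032,.096):
    R=rectify(im,"top",P,.006,np.arange(-.056,.057,.002),np.arange(y-.002,y+.005,.001)).mean(1)
    print("x",y,[(int(-56+2*i),int(v)) for i,v in enumerate(R) if abs(-56+2*i)>26])
E
```

```text
y-profile [(-130, 128), (-128, 129), (-126, 129), (-124, 129), (-122, 128), (-120, 125), (-118, 116), (-116, 92), (-114, 74), (-112, 74), (-110, 72), (-108, 64), (-106, 54), (-104, 49), (-102, 48), (-100, 59), (-98, 71), (-96, 75), (-94, 74), (-92, 71), (-90, 61), (-88, 46), (-86, 40), (-84, 41), (-82, 44), (-80, 52), (-78, 63), (-76, 70), (-74, 73), (-72, 73), (-70, 73), (-68, 73), (-66, 73), (-64, 73), (-62, 73), (-60, 73), (-58, 73), (-56, 73), (-54, 73), (-52, 73), (-50, 73), (-48, 71), (-46, 63), (-44, 49), (-42, 46), (-40, 50), (-38, 49), (-36, 53), (-34, 65), (-32, 72), (-30, 73), (-28, 70), (-26, 61), (-24, 43), (-22, 37), (-20, 40), (-18, 42), (-16, 46), (-14, 55), (-12, 65), (-10, 70), (-8, 72), (-6, 72), (-4, 72), (-2, 72), (0, 72), (2, 72), (4, 72), (6, 72), (8, 71), (10, 71), (12, 71), (14, 71), (16, 71), (18, 65), (20, 51), (22, 40), (24, 46), (26, 51), (28, 49), (30, 60), (32, 70), (34, 71), (36, 70), (38, 57), (40, 39), (42, 35), (44, 39), (46, 41), (48, 42), (50, 47), (52, 58), (54, 67), (56, 70), (58, 71), (60, 71), (62, 70), (64, 70), (66, 70), (68, 70), (70, 70), 
[... 959 characters left out ...]
(52, 119), (54, 124), (56, 118)]
x 0.032 [(-56, 127), (-54, 126), (-52, 126), (-50, 127), (-48, 127), (-46, 110), (-44, 84), (-42, 67), (-40, 57), (-38, 48), (-36, 43), (-34, 55), (-32, 69), (-30, 76), (-28, 73), (28, 68), (30, 68), (32, 69), (34, 61), (36, 48), (38, 39), (40, 36), (42, 43), (44, 57), (46, 73), (48, 95), (50, 115), (52, 126), (54, 130), (56, 129)]
x 0.096 [(-56, 131), (-54, 131), (-52, 131), (-50, 131), (-48, 129), (-46, 108), (-44, 81), (-42, 65), (-40, 56), (-38, 46), (-36, 43), (-34, 55), (-32, 64), (-30, 67), (-28, 65), (28, 65), (30, 65), (32, 64), (34, 55), (36, 45), (38, 39), (40, 38), (42, 46), (44, 60), (46, 74), (48, 98), (50, 119), (52, 129), (54, 133), (56, 132)]
```

Rack pose (0.5513, 0.2503, yaw 0.0785): the slot floor edges agree to within about 1 mm. Housing pose (0.5107, −0.2378, yaw ≈0.08). Now I'll move.

{"fn": "arm_command", "kwargs": {
  "targets": [
    [0.2,-0.64,0,0.2233],
    [0.2,-0.64,0,0.2233],
    [0.2,-0.64,0,0.2233],
    [0.2,-0.64,0,0.2233],
    [0.2,-0.64,0,0.2233],
    [0.2,-0.64,0,0.2233],
    [0.2,-0.64,0,0.2233],
    [0.2,-0.64,0,0.2233]
  ],
  "claw": 1
}}

```text
time: 1.22
tool_pos: [0.3066, 0.1934, 0.2058]
ee_rot: [3.141, 0.001, -3.062]
wrist_force: [1.2, -0.2, 0.1]
width: 0.044
finger_force: 0.0
```

```bash
cat > d.py <<'E'
import sys
from h import *
D=[.5107,-.2378,.08]; R=[.5513,.2503,.0785]
def go(pose,loc): # world target and fraction shift from the measured pose
    o=robot.get_obs(); w=place(pose,[loc])[0]; print("tgt",w,"frac",(w-o['tool_pos'])/.5,"yaw",o['ee_rot'][2],"F",o['wrist_force'],"w",o['width'],"t",o['time'])
E
python3 - <<'E'
from d import *
go(D,[-.115,.075,.2]); print(robot.get_obs()['joint_positions'])
E
```

```text
tgt [ 0.3901 -0.1722  0.2   ] frac [ 0.167  -0.7312 -0.0116] yaw -3.061706019851128 F [ 1.1837 -0.2123  0.0847] w 0.0440326254709239 t 1.2167
[ 0.406  -0.3453  1.7539 -0.0001  1.7315 -1.2447]
```

{"fn": "arm_command", "kwargs": {
  "targets": [
    [0.162,-0.722,0,0],
    [0.162,-0.722,0,0],
    [0.162,-0.722,0,0],
    [0.162,-0.722,0,0],
    [0.162,-0.722,0,0],
    [0.162,-0.722,0,0],
    [0.162,-0.722,0,0],
    [0.162,-0.722,0,0]
  ]
}}

```text
time: 1.88
tool_pos: [0.3795, -0.1324, 0.2059]
ee_rot: [-3.141, 0.001, -3.064]
wrist_force: [1.5, 0.2, -0.8]
width: 0.0004
finger_force: 0.0
```

{"fn": "arm_command", "kwargs": {
  "targets": [
    [0.01,-0.08,0,0],
    [0.01,-0.08,-0.1,0],
    [0.01,-0.08,-0.2,0],
    [0.01,-0.08,-0.2,0]
  ]
}}

```text
time: 2.22
tool_pos: [0.3817, -0.1695, 0.1003]
ee_rot: [3.137, -0.006, -3.065]
wrist_force: [-1.2, -0.2, -0.7]
width: -0.0002
finger_force: 0.0
```

```bash
python3 -c "
from d import *
go(D,[-.115,.075,.096])"
```

```text
tgt [ 0.3901 -0.1722  0.096 ] frac [ 0.0168 -0.0054 -0.0085] yaw -3.0652646763324727 F [-1.1524 -0.2261 -0.6637] w -0.00018019824344982953 t 2.2167
```

{"fn": "arm_command", "kwargs": {
  "targets": [
    [0.015,-0.005,-0.008,0],
    [0.06,-0.001,-0.008,0],
    [0.1,0.002,-0.008,0],
    [0.135,0.005,-0.008,0],
    [0.166,0.007,-0.008,0],
    [0.166,0.007,-0.008,0],
    [0.166,0.007,-0.008,0]
  ]
}}

```text
time: 2.8
tool_pos: [0.4664, -0.1673, 0.1015]
ee_rot: [-3.141, -0.006, -3.062]
wrist_force: [-7.4, -1.9, -1.3]
width: 0.0007
finger_force: 3.3
```

```bash
python3 -c "
from d import *
go(D,[-.012,.075,.096])
crop('side',(280,200,120,90),6,'s1')"
```

```text
tgt [ 0.4927 -0.164   0.096 ] frac [ 0.0528  0.0065 -0.011 ] yaw -3.0619059775404414 F [-7.4191 -1.8715 -1.3452] w 0.0007065319364066066 t 2.8
```

View pics/s1.png

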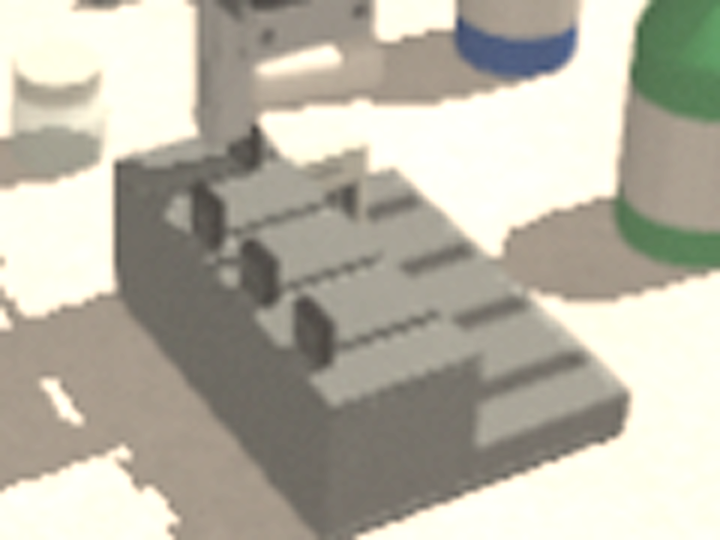

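The cassette is coming out at (340,170) in the crop, and the force of 7.4 N matches about 48 mm of travel. I'll continue to the end.

{"fn": "arm_command", "kwargs": {
  "targets": [
    [0.025,0.003,0,0],
    [0.045,0.005,0,0],
    [0.053,0.0055,0,0],
    [0.053,0.0055,0,0],
    [0.053,0.0055,0,0]
  ]
}}

```text
time: 3.27
tool_pos: [0.4913, -0.1655, 0.1016]
ee_rot: [-3.139, -0.008, -3.063]
wrist_force: [-8.9, -4.1, -1.0]
width: 0.0004
finger_force: 4.5
```

{"fn": "arm_command", "kwargs": {
  "targets": [
    [0.006,0,0,0],
    [0.01,0,0,0],
    [0.01,0,0,0]
  ]
}}

```text
time: 3.52
tool_pos: [0.493, -0.1654, 0.1016]
ee_rot: [-3.14, -0.015, -3.064]
wrist_force: [-16.8, -4.2, 3.8]
width: 0.0003
finger_force: 8.5
```

The hard stop is reached at 16.8 N, so that is a full press. Now I'll back off, lift, and go over the cassette with the gripper half open.

{"fn": "arm_command", "kwargs": {
  "targets": [
    [-0.008,0,0.0,0],
    [-0.008,0,0.06,0],
    [-0.008,0,0.12,0],
    [0.04,0.005,0.12,0],
    [0.1,0.011,0.12,0],
    [0.1,0.011,0.12,0]
  ],
  "claw": 0.5
}}

```text
time: 4.02
tool_pos: [0.554, -0.1581, 0.1634]
ee_rot: [-3.14, 0.007, -3.061]
wrist_force: [-0.4, -0.1, -0.5]
width: 0.0374
finger_force: 0.0
```

```bash
python3 -c "
from d import *
go(D,[.036,.075,.045])
a=robot.snapshot('top')[180:290,360:475]; b=robot.snapshot('side')[200:290,280:400]
c=np.zeros((400,800,3),np.uint8); r=cv2.resize(a,(418,400),interpolation=2); c[:,:390]=r[:,:390]; c[:300,400:]=cv2.resize(b,(400,300),interpolation=2)
cv2.imwrite('pics/s2.png',cv2.convertScaleAbs(c[:,:,::-1],alpha=1.7))"
```

```text
tgt [ 0.5406 -0.1602  0.045 ] frac [-0.0269 -0.0041 -0.2368] yaw -3.060657215220909 F [-0.3927 -0.1008 -0.4873] w 0.037400484613912044 t 4.0167
```

View pics/s2.png

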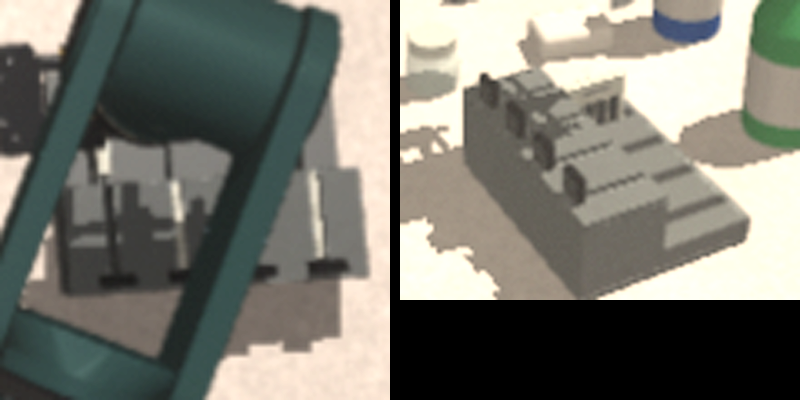

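The cassette stands in the outer left channel (side crop, ~(600,100)) and the tab has sprung home. I'll descend and grip.

{"fn": "arm_command", "kwargs": {
  "targets": [
    [-0.027,-0.004,-0.06,0],
    [-0.027,-0.004,-0.12,0],
    [-0.027,-0.004,-0.19,0],
    [-0.027,-0.004,-0.237,0],
    [-0.027,-0.004,-0.237,0],
    [-0.027,-0.004,-0.237,0]
  ]
}}

```text
time: 4.62
tool_pos: [0.5343, -0.1601, 0.0425]
ee_rot: [3.14, -0.002, -3.063]
wrist_force: [-0.2, 0.7, 0.9]
width: 0.0469
finger_force: 0.0
```

{"fn": "arm_command", "kwargs": {
  "targets": [
    [0,0,0,0],
    [0,0,0,0],
    [0,0,0,0],
    [0,0,0,0],
    [0,0,0,0]
  ],
  "claw": 1
}}

```text
time: 5.03
tool_pos: [0.5363, -0.1607, 0.0442]
ee_rot: [-3.141, 0.002, -3.063]
wrist_force: [0.3, 0.6, -0.8]
width: 0.0174
finger_force: 0.0
```

{"fn": "arm_command", "kwargs": {
  "targets": [
    [0,0,0,0],
    [0,0,0,0],
    [0,0,0,0]
  ]
}}

```text
time: 5.28
tool_pos: [0.536, -0.1611, 0.0436]
ee_rot: [-3.14, 0.001, -3.063]
wrist_force: [-0.6, -2.2, 1.5]
width: 0.0095
finger_force: 30.0
```

{"fn": "arm_command", "kwargs": {
  "targets": [
    [0,0,0.06,0],
    [0,0,0.14,0],
    [0,0,0.22,0],
    [0,0,0.3,0],
    [0,0,0.34,0],
    [0,0,0.34,0]
  ]
}}

```text
time: 5.78
tool_pos: [0.5382, -0.1611, 0.22]
ee_rot: [-3.137, 0.011, -3.062]
wrist_force: [0.5, -0.4, 0.3]
width: 0.0101
finger_force: 30.0
```

```bash
python3 -c "
from d import *
print([robot.get_obs()['tool_pos'] for _ in range(2)], robot.get_obs()['width'],robot.get_obs()['finger_force'])
b=robot.snapshot('side'); cv2.imwrite('pics/s3.png',cv2.convertScaleAbs(cv2.resize(b[90:240,250:420,::-1],None,fx=4,fy=4,interpolation=2),alpha=1.6))"
```

```text
[array([ 0.5382, -0.1611,  0.22  ]), array([ 0.5382, -0.1611,  0.22  ])] 0.010123927810440296 29.989302456378937
```

View pics/s3.png

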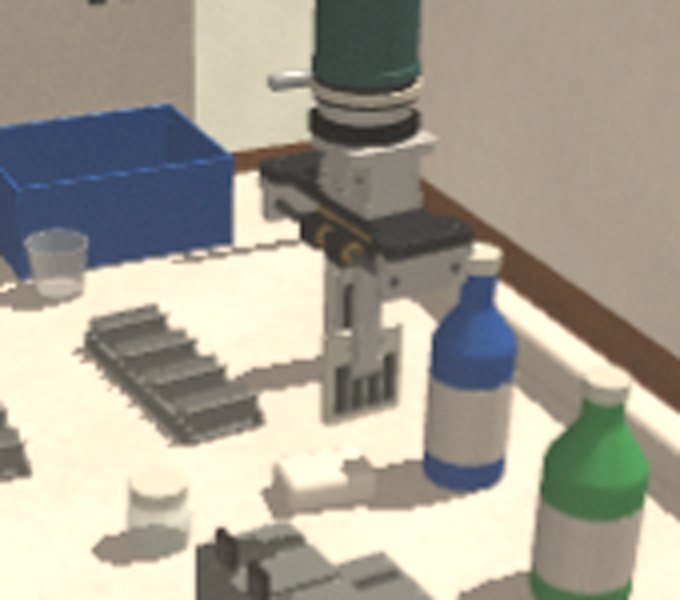

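Cassette gripped and lifted, with its near-face corners at about (326,422), (398,404), (400,323) and (322,338). I'll solve for its offset in the grip.

```bash
cat > held.py <<'E'
from fit import *
from edge import *
def held(tcp,uv,yaw=.0795):
    M=np.array([[-.032,-.005,0],[.032,-.005,0],[.032,-.005,.07],[-.032,-.005,.07]])
    def P(p): return place([tcp[0],tcp[1],yaw],M+[p[0],0,p[1]])+[0,0,tcp[2]]
    r=lambda p:(proj("side",P(p))-uv).ravel()
    s=least_squares(r,[0,-.03]); print("grip offset x,z",s.x,"res px",s.fun.round(1)); return s.x,P
def heldedge(im,tcp,p0,yaw=.0795):
    M=np.array([[-.032,-.005,0],[.032,-.005,0],[.032,-.005,.07],[-.032,-.005,.07]])
    G=gmap(im,.8)
    def c(p):
        Q=place([tcp[0],tcp[1],yaw],M+[p[0],0,p[1]])+[0,0,tcp[2]]
        S=np.concatenate([np.linspace(Q[a],Q[b],30) for a,b in((0,1),(1,2),(3,0))])
        uv=proj("side",S).astype(np.float32); return -np.sqrt(cv2.remap(G,uv[:,:1],uv[:,1:],1)).mean()
    s=minimize(c,p0,method='Nelder-Mead',options=dict(initial_simplex=[p0,np.add(p0,[.004,0]),np.add(p0,[0,.004])])); print("edge",s.x,s.fun); return s.x
E
python3 - <<'E'
from held import *
uv=px([[326,422],[398,404],[400,323],[322,338]],(250,90),4)
t=robot.get_obs()['tool_pos']; p,_=held(t,uv); heldedge(robot.snapshot("side"),t,p); print(t)
E
```

```text
grip offset x,z [ 0.0043 -0.0297] res px [-0.8  0.6 -0.4  0.   0.3 -0.8  0.9  0.1]
edge [ 0.001  -0.0334] -12.85326862335205
[ 0.5369 -0.1606  0.2161]
```

```bash
cat > rk.py <<'E'
from d import *
def rack(verbose=True):
    ref=cv2.cvtColor(cv2.imread("pics/top0.png"),cv2.COLOR_BGR2GRAY); cur=cv2.cvtColor(robot.snapshot("top"),cv2.COLOR_RGB2GRAY)
    m=np.zeros_like(ref); m[192:238,193:286]=255
    # coarse by template, fine by ECC
    t=ref[192:238,193:286]; w=cur[150:290,150:330]; r=cv2.matchTemplate(w,t,cv2.TM_CCOEFF_NORMED); _,v,_,(x,y)=cv2.minMaxLoc(r)
    W=np.array([[1,0,x+150-193],[0,1,y+150-192]],np.float32)
    cc,W=cv2.findTransformECC(ref,cur,W,cv2.MOTION_EUCLIDEAN,(3,200,1e-6),m,3)
    c=proj("top",place(R,[[-.035,0,.006],[.035,0,.006]])); q=c@W[:,:2].T+W[:,2]
    P=onz("top",q,[.006,.006]); d=P[1]-P[0]; p=[*P.mean(0)[:2],np.arctan2(d[1],d[0])]
    print("rack",np.array(p),"match",round(v,3),"ecc",round(cc,3)); return p
E
python3 - <<'E'
from rk import *
p=rack(); print("slot3 world",place(p,[[0,.096,0]]))
print(robot.get_obs()['tool_pos'])
E
```

```text
rack [0.5513 0.2503 0.0786] match 1.0 ecc 1.0
slot3 world [[0.5438 0.346  0.    ]]
[ 0.5349 -0.1599  0.2111]
```

{"fn": "arm_command", "kwargs": {
  "targets": [
    [0.01,0.06,0,0],
    [0.01,0.14,0,0],
    [0.01,0.22,0,0],
    [0.01,0.3,0,0],
    [0.01,0.38,0,0],
    [0.01,0.46,0,0],
    [0.01,0.54,0,0],
    [0.01,0.62,0,0]
  ]
}}

```text
time: 6.6
tool_pos: [0.5386, 0.1514, 0.2093]
ee_rot: [-3.141, -0.006, -3.063]
wrist_force: [0.8, 0.8, -0.2]
width: 0.0095
finger_force: 30.0
```

{"fn": "arm_command", "kwargs": {
  "targets": [
    [0,0.08,0,0],
    [0,0.16,0,0],
    [0,0.24,0,0],
    [0,0.32,-0.03,0],
    [0,0.37,-0.06,0],
    [0,0.394,-0.1,0],
    [0,0.394,-0.14,0],
    [0,0.394,-0.14,0]
  ]
}}

```text
time: 7.27
tool_pos: [0.5359, 0.3457, 0.1332]
ee_rot: [-3.135, -0.015, -3.061]
wrist_force: [-1.1, -0.6, -1.5]
width: 0.0097
finger_force: 30.0
```

{"fn": "arm_command", "kwargs": {
  "targets": [
    [0,0,0,0],
    [0,0,0,0],
    [0,0,0,0],
    [0,0,0,0]
  ]
}}

```text
time: 7.6
tool_pos: [0.5414, 0.3463, 0.1448]
ee_rot: [3.14, 0.003, -3.064]
wrist_force: [1.2, -1.1, 0.4]
width: 0.0099
finger_force: 30.0
```

```bash
python3 - <<'E'
from held import *
import d
t=robot.get_obs()['tool_pos']; d.go(d.R,[-.003,.096,.15]); im=robot.snapshot("side"); p=heldedge(im,t,[.003,-.034])
print(proj("side",place([t[0],t[1],.0795],[[0,-.005,t[2]-.035]])))
b=(240,100,100,90)
M=np.array([[-.032,-.005,0],[.032,-.005,0],[.032,-.005,.07],[-.032,-.005,.07]])+[p[0],0,p[1]+t[2]]
cv2.imwrite("pics/s4.png",overlay(im,"side",[(M[i],M[(i+1)%4]) for i in range(4)],[t[0],t[1],.0795],b,6))
E
```

```text
tgt [0.5408 0.3458 0.15  ] frac [-0.0013 -0.0011  0.0104] yaw -3.063716974045693 F [ 1.1828 -1.137   0.3595] w 0.009901897326826038 t 7.6
edge [ 0.0071 -0.0355] -8.299799919128418
[[280.3696 152.2614]]
```

View pics/s4.png

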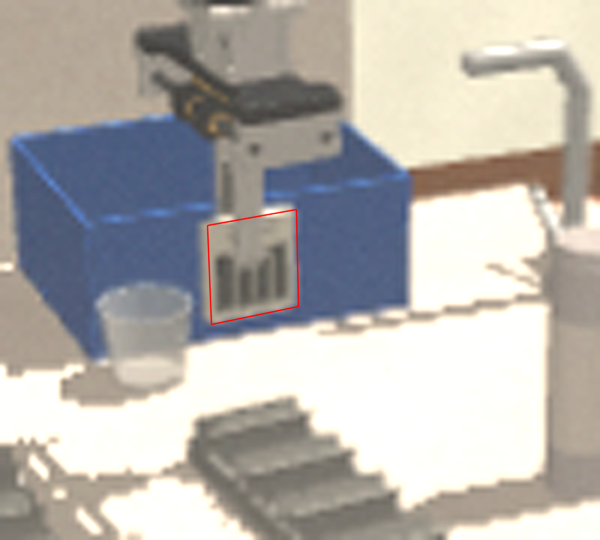

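Offset estimates average about 4 mm along x. I'll descend into the slot mouth and watch the force.

{"fn": "arm_command", "kwargs": {
  "targets": [
    [-0.003,0,-0.04,0],
    [-0.003,0,-0.08,0],
    [-0.003,0,-0.11,0],
    [-0.003,0,-0.13,0],
    [-0.003,0,-0.14,0],
    [-0.003,0,-0.14,0],
    [-0.003,0,-0.14,0]
  ]
}}

```text
time: 8.23
tool_pos: [0.5396, 0.3468, 0.0739]
ee_rot: [3.141, 0.001, -3.063]
wrist_force: [0.4, 0.6, 0.3]
width: 0.0099
finger_force: 30.0
```

{"fn": "arm_command", "kwargs": {
  "targets": [
    [0,0,-0.01,0],
    [0,0,-0.02,0],
    [0,0,-0.03,0],
    [0,0,-0.03,0],
    [0,0,-0.03,0]
  ]
}}

```text
time: 8.65
tool_pos: [0.5387, 0.3464, 0.0574]
ee_rot: [-3.141, -0.001, -3.063]
wrist_force: [0.1, 0.8, -1.2]
width: 0.01
finger_force: 30.0
```

{"fn": "arm_command", "kwargs": {
  "targets": [
    [0,0,-0.01,0],
    [0,0,-0.018,0],
    [0,0,-0.024,0],
    [0,0,-0.028,0],
    [0,0,-0.031,0],
    [0,0,-0.031,0],
    [0,0,-0.031,0]
  ]
}}

```text
time: 9.23
tool_pos: [0.539, 0.3466, 0.0424]
ee_rot: [3.142, -0.0, -3.063]
wrist_force: [0.3, 0.3, -1.3]
width: 0.0101
finger_force: 30.0
```

Nearly down, with no resistance. A little further, then I'll release; any remaining 1–2 mm will just drop.

{"fn": "arm_command", "kwargs": {
  "targets": [
    [0,0,-0.003,0],
    [0,0,-0.005,0],
    [0,0,-0.005,0],
    [0,0,-0.005,0]
  ]
}}

```text
time: 9.57
tool_pos: [0.5396, 0.3469, 0.0416]
ee_rot: [3.141, 0.002, -3.063]
wrist_force: [-1.2, -0.8, 5.5]
width: 0.0097
finger_force: 30.0
```

{"fn": "arm_command", "kwargs": {
  "targets": [
    [0,0,0,0],
    [0,0,0,0],
    [0,0,0,0],
    [0,0,0,0],
    [0,0,0,0]
  ],
  "claw": 0.7
}}

```text
time: 9.98
tool_pos: [0.5388, 0.3465, 0.0394]
ee_rot: [-3.141, -0.001, -3.063]
wrist_force: [0.2, -0.9, -0.2]
width: 0.0281
finger_force: 0.0
```

{"fn": "arm_command", "kwargs": {
  "targets": [
    [0,0,0.05,0],
    [0,0,0.12,0],
    [0,0,0.2,0],
    [0,-0.06,0.26,0],
    [0,-0.14,0.3,0],
    [0,-0.22,0.3,0],
    [0,-0.3,0.3,0],
    [0,-0.38,0.3,0]
  ]
}}

```text
time: 10.65
tool_pos: [0.5391, 0.155, 0.1909]
ee_rot: [3.142, 0.002, -3.062]
wrist_force: [-0.6, -0.3, 0.6]
width: 0.0285
finger_force: 0.0
```

Seated (contact at 5.5 N) and released. Next is eject2.

{"fn": "arm_command", "kwargs": {
  "targets": [
    [-0.29,-0.754,0,0],
    [-0.29,-0.754,0,0],
    [-0.29,-0.754,0,0],
    [-0.29,-0.754,0,0],
    [-0.29,-0.754,0,0],
    [-0.29,-0.754,0,0],
    [-0.29,-0.754,0,0],
    [-0.29,-0.754,0,0]
  ],
  "claw": 1
}}

```text
time: 11.32
tool_pos: [0.4183, -0.1561, 0.1901]
ee_rot: [-3.141, 0.001, -3.062]
wrist_force: [0.2, -0.5, 0.5]
width: 0.0008
finger_force: 0.0
```

```bash
python3 - <<'E'
from rk import *
go(D,[-.118,.025,.098]); im=robot.snapshot("top"); cv2.imwrite("pics/t5.png",cv2.convertScaleAbs(cv2.resize(im[150:290,180:480,::-1],None,fx=2.6,fy=2.6,interpolation=2),alpha=1.7))
try: rack()
except Exception as e: print(e)
E
```

```text
tgt [ 0.3911 -0.2223  0.098 ] frac [-0.0544 -0.1325 -0.1843] yaw -3.0624433783841987 F [ 0.1665 -0.4857  0.5239] w 0.0008198078103124771 t 11.3167
rack [0.5513 0.2486 0.0781] match 0.951 ecc 0.962
```

View pics/t5.png

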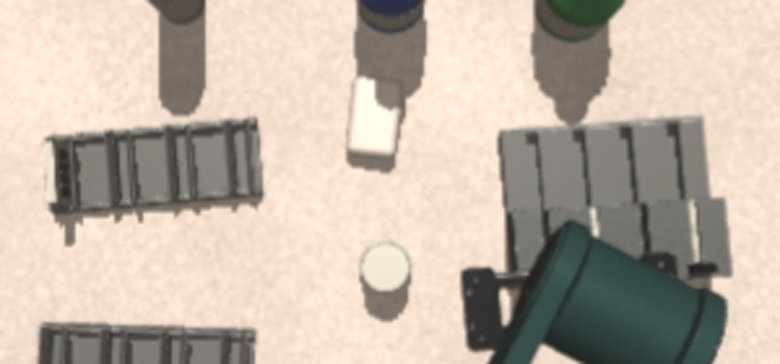

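The first cassette is seated in slot 3 (left end of the far rack, (55,170)), and bay 3 is now dark like bay 1. I'll go to the eject2 tab.

{"fn": "arm_command", "kwargs": {
  "targets": [
    [-0.054,-0.1325,0,0],
    [-0.054,-0.1325,0,0],
    [-0.054,-0.1325,-0.07,0],
    [-0.054,-0.1325,-0.14,0],
    [-0.054,-0.1325,-0.18,0],
    [-0.054,-0.1325,-0.18,0]
  ]
}}

```text
time: 11.92
tool_pos: [0.3895, -0.218, 0.0946]
ee_rot: [3.134, -0.008, -3.063]
wrist_force: [-1.4, 1.4, -0.3]
width: 0.0004
finger_force: 0.0
```

```bash
sed -i 's/def rack(verbose=True)/def rack(x0=193)/; s/193:286/x0:286/g; s/x+150-193/x+150-x0/' rk.py; python3 - <<'E'
from rk import *
go(D,[-.015,.025,.1])
try: rack(214)
except Exception as e: print(e)
E
```

```text
tgt [ 0.4938 -0.2141  0.1   ] frac [0.2085 0.0078 0.0108] yaw -3.0626017880663383 F [-1.3956  1.4405 -0.3024] w 0.00035531182733581344 t 11.9167
rack [0.5513 0.2503 0.0787] match 1.0 ecc 1.0
```

{"fn": "arm_command", "kwargs": {
  "targets": [
    [0.03,-0.006,0.006,0],
    [0.07,-0.003,0.006,0],
    [0.11,0.0,0.006,0],
    [0.145,0.003,0.006,0],
    [0.175,0.005,0.006,0],
    [0.195,0.007,0.006,0],
    [0.205,0.008,0.006,0],
    [0.205,0.008,0.006,0]
  ]
}}

```text
time: 12.63
tool_pos: [0.4941, -0.2186, 0.1055]
ee_rot: [-3.137, -0.005, -3.062]
wrist_force: [-8.1, -3.4, 3.7]
width: 0.0004
finger_force: 4.4
```

{"fn": "arm_command", "kwargs": {
  "targets": [
    [0.006,0,0,0],
    [0.01,0,0,0],
    [0.01,0,0,0]
  ]
}}

```text
time: 12.88
tool_pos: [0.4965, -0.2184, 0.1056]
ee_rot: [-3.138, -0.009, -3.063]
wrist_force: [-13.5, -2.9, 5.4]
width: 0.0008
finger_force: 6.6
```

{"fn": "arm_command", "kwargs": {
  "targets": [
    [-0.008,0,0.0,0],
    [-0.008,0,0.06,0],
    [-0.008,0,0.12,0],
    [0.04,0.008,0.12,0],
    [0.092,0.014,0.12,0],
    [0.092,0.014,0.12,0],
    [0.092,0.014,0.12,0],
    [0.092,0.014,0.12,0]
  ],
  "claw": 0.5
}}

```text
time: 13.55
tool_pos: [0.5463, -0.2095, 0.1642]
ee_rot: [-3.141, 0.001, -3.062]
wrist_force: [-0.4, 0.4, -1.2]
width: 0.0464
finger_force: 0.0
```

```bash
python3 - <<'E'
from rk import *
go(D,[.037,.025,.044])
E
```

```text
tgt [ 0.5456 -0.2099  0.044 ] frac [-0.0014 -0.0008 -0.2405] yaw -3.061801146795497 F [-0.3791  0.3901 -1.2151] w 0.0463542498068078 t 13.55
```

{"fn": "arm_command", "kwargs": {
  "targets": [
    [-0.001,-0.001,-0.06,0],
    [-0.001,-0.001,-0.12,0],
    [-0.001,-0.001,-0.19,0],
    [-0.001,-0.001,-0.239,0],
    [-0.001,-0.001,-0.239,0],
    [-0.001,-0.001,-0.239,0],
    [-0.001,-0.001,-0.239,0]
  ]
}}

```text
time: 14.13
tool_pos: [0.5464, -0.2109, 0.0459]
ee_rot: [-3.14, 0.003, -3.063]
wrist_force: [0.5, -2.0, 0.2]
width: 0.0467
finger_force: 0.0
```

{"fn": "arm_command", "kwargs": {
  "targets": [
    [0,0,0,0],
    [0,0,0,0],
    [0,0,0,0],
    [0,0,0,0],
    [0,0,0,0],
    [0,0,0,0],
    [0,0,0,0],
    [0,0,0,0]
  ],
  "claw": 1
}}

```text
time: 14.8
tool_pos: [0.5456, -0.2106, 0.0437]
ee_rot: [-3.141, 0.0, -3.063]
wrist_force: [-0.6, -0.3, 1.5]
width: 0.0096
finger_force: 30.0
```

{"fn": "arm_command", "kwargs": {
  "targets": [
    [0,0,0.06,0],
    [0,0,0.14,0],
    [0,0,0.22,0],
    [0,0,0.3,0],
    [0,0,0.34,0],
    [0,0,0.34,0],
    [0,0,0.34,0]
  ]
}}

```text
time: 15.38
tool_pos: [0.5459, -0.2104, 0.2146]
ee_rot: [-3.141, 0.002, -3.063]
wrist_force: [-0.6, -0.5, -1.7]
width: 0.0097
finger_force: 30.0
```

```bash
python3 - <<'E'
from held import *
import rk
t=robot.get_obs()['tool_pos']; im=robot.snapshot("side"); p=heldedge(im,t,[.003,-.034])
P=rk.rack(214); print("slot2",place(P,[[0,.032,0]])-t, t, robot.get_obs()['width'])
b=(290,110,100,90)
M=np.array([[-.032,-.005,0],[.032,-.005,0],[.032,-.005,.07],[-.032,-.005,.07]])+[p[0],0,p[1]+t[2]]
cv2.imwrite("pics/s6.png",overlay(im,"side",[(M[i],M[(i+1)%4]) for i in range(4)],[t[0],t[1],.0795],b,6))
E
```

```text
edge [-0.0066 -0.0301] -11.52825927734375
rack [0.5513 0.2503 0.0784] match 1.0 ecc 1.0
slot2 [[ 0.0029  0.4926 -0.2146]] [ 0.5459 -0.2104  0.2146] 0.009740222206335709
```

View pics/s6.png

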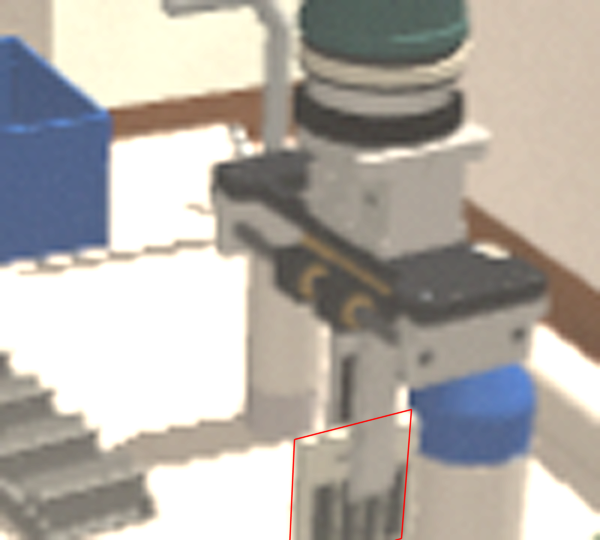

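The left edge of the cassette (302 against the overlay's 292) puts the grip offset at about −1 mm, which agrees with the housing-based estimate. The rack has not moved. On to slot 2.

{"fn": "arm_command", "kwargs": {
  "targets": [
    [0.008,0.06,0,0],
    [0.008,0.14,0,0],
    [0.008,0.22,0,0],
    [0.008,0.3,0,0],
    [0.008,0.38,0,0],
    [0.008,0.46,0,0],
    [0.008,0.54,0,0],
    [0.008,0.62,0,0]
  ]
}}

```text
time: 16.15
tool_pos: [0.5476, 0.1015, 0.2101]
ee_rot: [3.141, -0.006, -3.063]
wrist_force: [0.1, 0.4, -1.1]
width: 0.0094
finger_force: 30.0
```

{"fn": "arm_command", "kwargs": {
  "targets": [
    [0,0.08,0,0],
    [0,0.16,0,0],
    [0,0.24,0,0],
    [0,0.31,0,0],
    [0,0.35,-0.04,0],
    [0,0.365,-0.09,0],
    [0,0.365,-0.14,0],
    [0,0.365,-0.14,0]
  ]
}}

```text
time: 16.82
tool_pos: [0.5442, 0.2812, 0.1332]
ee_rot: [-3.136, -0.017, -3.061]
wrist_force: [-0.3, -0.3, -1.6]
width: 0.0097
finger_force: 30.0
```

{"fn": "arm_command", "kwargs": {
  "targets": [
    [0,0,0,0],
    [0,0,0,0],
    [0,0,0,0],
    [0,0,0,0]
  ]
}}

```text
time: 17.15
tool_pos: [0.5505, 0.2821, 0.1456]
ee_rot: [3.14, 0.003, -3.064]
wrist_force: [0.3, 0.4, -0.3]
width: 0.0098
finger_force: 30.0
```

```bash
python3 - <<'E'
from rk import *
go(R,[.001,.032,.075])
E
```

```text
tgt [0.5498 0.2823 0.075 ] frac [-0.0014  0.0003 -0.1413] yaw -3.063515580184947 F [ 0.2843  0.4055 -0.2948] w 0.009797329318050111 t 17.15
```

{"fn": "arm_command", "kwargs": {
  "targets": [
    [-0.001,0,-0.04,0],
    [-0.001,0,-0.08,0],
    [-0.001,0,-0.11,0],
    [-0.001,0,-0.14,0],
    [-0.001,0,-0.16,0],
    [-0.001,0,-0.175,0],
    [-0.001,0,-0.175,0],
    [-0.001,0,-0.175,0]
  ]
}}

```text
time: 17.82
tool_pos: [0.5493, 0.2822, 0.0566]
ee_rot: [3.141, 0.001, -3.063]
wrist_force: [0.4, -0.6, -0.4]
width: 0.0097
finger_force: 30.0
```

{"fn": "arm_command", "kwargs": {
  "targets": [
    [0,0,-0.008,0],
    [0,0,-0.016,0],
    [0,0,-0.024,0],
    [0,0,-0.03,0],
    [0,0,-0.034,0],
    [0,0,-0.034,0],
    [0,0,-0.034,0]
  ]
}}

```text
time: 18.4
tool_pos: [0.5503, 0.2825, 0.0417]
ee_rot: [3.141, 0.004, -3.063]
wrist_force: [-0.9, -0.7, 7.6]
width: 0.0097
finger_force: 30.0
```

Seated at the same height (0.0417, 7.6 N). I'll release and go on to eject0.

{"fn": "arm_command", "kwargs": {
  "targets": [
    [0,0,0,0],
    [0,0,0,0],
    [0,0,0,0],
    [0,0,0,0],
    [0,0,0,0]
  ],
  "claw": 0.7
}}

```text
time: 18.82
tool_pos: [0.5484, 0.2821, 0.0383]
ee_rot: [-3.141, -0.001, -3.063]
wrist_force: [-0.6, -0.2, -0.3]
width: 0.0282
finger_force: 0.0
```

{"fn": "arm_command", "kwargs": {
  "targets": [
    [0,0,0.05,0],
    [0,0,0.12,0],
    [0,0,0.2,0],
    [0,-0.06,0.26,0],
    [0,-0.14,0.3,0],
    [0,-0.22,0.3,0],
    [0,-0.3,0.3,0],
    [0,-0.38,0.3,0]
  ]
}}

```text
time: 19.48
tool_pos: [0.5488, 0.0906, 0.1898]
ee_rot: [-3.141, 0.002, -3.062]
wrist_force: [1.6, -0.4, 0.6]
width: 0.0283
finger_force: 0.0
```

{"fn": "arm_command", "kwargs": {
  "targets": [
    [-0.26,-0.64,0,0],
    [-0.26,-0.64,0,0],
    [-0.26,-0.64,0,0],
    [-0.26,-0.64,0,0],
    [-0.26,-0.64,0,0],
    [-0.26,-0.64,0,0],
    [-0.26,-0.64,0,0],
    [-0.26,-0.64,0,0]
  ],
  "claw": 1
}}

```text
time: 20.15
tool_pos: [0.4222, -0.218, 0.189]
ee_rot: [3.142, 0.0, -3.062]
wrist_force: [1.2, -0.6, -0.9]
width: 0.0004
finger_force: 0.0
```

```bash
python3 - <<'E'
from rk import *
go(D,[-.118,-.075,.098]); rack(238)
E
```

```text
tgt [ 0.3991 -0.322   0.098 ] frac [-0.0463 -0.2079 -0.1819] yaw -3.062489958242124 F [ 1.1668 -0.6283 -0.8729] w 0.0003986095243220405 t 20.15
rack [0.5513 0.2503 0.079 ] match 1.0 ecc 1.0
```

{"fn": "arm_command", "kwargs": {
  "targets": [
    [-0.046,-0.2,0,0],
    [-0.046,-0.2,0,0],
    [-0.046,-0.2,0,0],
    [-0.046,-0.2,-0.07,0],
    [-0.046,-0.208,-0.14,0],
    [-0.046,-0.208,-0.17,0],
    [-0.046,-0.208,-0.17,0],
    [-0.046,-0.208,-0.17,0]
  ]
}}

```text
time: 20.87
tool_pos: [0.4001, -0.3199, 0.1031]
ee_rot: [3.139, -0.002, -3.063]
wrist_force: [1.5, -0.9, 1.5]
width: 0.0001
finger_force: 0.0
```

```bash
python3 - <<'E'
from d import *
go(D,[-.0126,-.075,.102]); print(robot.get_obs()['joint_positions'])
E
```

```text
tgt [ 0.5041 -0.3136  0.102 ] frac [ 0.2081  0.0127 -0.0022] yaw -3.062703289821888 F [ 1.456  -0.9191  1.5465] w 9.576807004921961e-05 t 20.8667
[-0.7854  0.0489  1.6162  0.0002  1.4791 -2.4351]
```

{"fn": "arm_command", "kwargs": {
  "targets": [
    [0.03,-0.002,0,0],
    [0.07,0.0,0,0],
    [0.11,0.003,0,0],
    [0.145,0.006,0,0],
    [0.175,0.008,0,0],
    [0.195,0.01,0,0],
    [0.205,0.011,0,0],
    [0.205,0.011,0,0]
  ]
}}

```text
time: 21.53
tool_pos: [0.5015, -0.3171, 0.1065]
ee_rot: [-3.137, -0.005, -3.063]
wrist_force: [-8.5, -3.7, 1.8]
width: 0.0004
finger_force: 4.4
```

{"fn": "arm_command", "kwargs": {
  "targets": [
    [0.006,0,0,0],
    [0.01,0,0,0],
    [0.01,0,0,0]
  ]
}}

```text
time: 21.78
tool_pos: [0.5032, -0.317, 0.1065]
ee_rot: [-3.138, -0.011, -3.064]
wrist_force: [-15.4, -1.9, 5.0]
width: 0.0004
finger_force: 7.3
```

Hard stop. I'll back off and go over the cassette.

{"fn": "arm_command", "kwargs": {
  "targets": [
    [-0.008,0,0.0,0],
    [-0.008,0,0.06,0],
    [-0.008,0,0.12,0],
    [0.04,0.008,0.12,0],
    [0.092,0.014,0.12,0],
    [0.092,0.014,0.12,0],
    [0.092,0.014,0.12,0],
    [0.092,0.014,0.12,0]
  ],
  "claw": 0.5
}}

```text
time: 22.45
tool_pos: [0.5542, -0.3081, 0.1653]
ee_rot: [-3.14, 0.001, -3.062]
wrist_force: [1.2, 0.2, 0.1]
width: 0.0464
finger_force: 0.0
```

```bash
python3 - <<'E'
from d import *
go(D,[.036,-.075,.044])
E
```

```text
tgt [ 0.5526 -0.3097  0.044 ] frac [-0.0033 -0.0032 -0.2427] yaw -3.0621300755559657 F [1.2021 0.1999 0.0876] w 0.046392533041690394 t 22.45
```

{"fn": "arm_command", "kwargs": {
  "targets": [
    [-0.003,-0.003,-0.06,0],
    [-0.003,-0.003,-0.12,0],
    [-0.003,-0.003,-0.19,0],
    [-0.003,-0.003,-0.24,0],
    [-0.003,-0.003,-0.24,0],
    [-0.003,-0.003,-0.24,0],
    [-0.003,-0.003,-0.24,0]
  ]
}}

```text
time: 23.03
tool_pos: [0.5532, -0.3105, 0.0465]
ee_rot: [-3.139, 0.003, -3.063]
wrist_force: [1.1, 0.4, 0.8]
width: 0.0472
finger_force: 0.0
```

{"fn": "arm_command", "kwargs": {
  "targets": [
    [0,0,0,0],
    [0,0,0,0],
    [0,0,0,0],
    [0,0,0,0],
    [0,0,0,0],
    [0,0,0,0],
    [0,0,0,0],
    [0,0,0,0]
  ],
  "claw": 1
}}

```text
time: 23.7
tool_pos: [0.5526, -0.3103, 0.0442]
ee_rot: [-3.14, 0.0, -3.063]
wrist_force: [-0.7, -1.7, 0.0]
width: 0.0099
finger_force: 30.0
```

{"fn": "arm_command", "kwargs": {
  "targets": [
    [0,0,0.06,0],
    [0,0,0.14,0],
    [0,0,0.22,0],
    [0,0,0.3,0],
    [0,0,0.34,0],
    [0,0,0.34,0],
    [0,0,0.34,0]
  ]
}}

```text
time: 24.28
tool_pos: [0.5529, -0.3096, 0.2152]
ee_rot: [-3.14, 0.002, -3.062]
wrist_force: [-0.2, 0.4, -1.3]
width: 0.0097
finger_force: 30.0
```

```bash
python3 - <<'E'
from held import *
import rk
t=robot.get_obs()['tool_pos']; im=robot.snapshot("side"); p=heldedge(im,t,[0,-.034])
P=rk.rack(238); print("slot1",place(P,[[0,-.032,0]])-t, t, robot.get_obs()['width'])
E
```

```text
edge [-0.0051 -0.0347] -12.507658004760742
rack [0.5513 0.2503 0.0788] match 1.0 ecc 1.0
slot1 [[ 0.0009  0.528  -0.2152]] [ 0.5529 -0.3096  0.2152] 0.010096710960488647
```

{"fn": "arm_command", "kwargs": {
  "targets": [
    [0.003,0.06,0,0],
    [0.003,0.14,0,0],
    [0.003,0.22,0,0],
    [0.003,0.3,0,0],
    [0.003,0.38,0,0],
    [0.003,0.46,0,0],
    [0.003,0.54,0,0],
    [0.003,0.62,0,0]
  ]
}}

```text
time: 25.05
tool_pos: [0.5521, 0.0025, 0.2105]
ee_rot: [3.14, -0.006, -3.063]
wrist_force: [-0.0, 0.7, -1.5]
width: 0.0098
finger_force: 30.0
```

```bash
python3 - <<'E'
from rk import *
go(R,[.0005,-.032,.14]); rack(238)
E
```

```text
tgt [0.5543 0.2184 0.14  ] frac [ 0.0044  0.4319 -0.141 ] yaw -3.062848762845835 F [-0.0399  0.6787 -1.4829] w 0.009822302530964475 t 25.05
rack [0.5503 0.252  0.0977] match 0.929 ecc 0.951
```

```bash
python3 - <<'E'
from edge import *
im=robot.snapshot("top"); P=[.5513,.2503,.0785]
top=[l for y in(-.096,-.032) for l in rect(-.035,.035,y-.01,y+.01,.035)]
cv2.imwrite("pics/t7.png",overlay(im,"top",rect(-.043,.043,-.116,.116,0)+top,P,(190,180,150,70),5))
E
```

```text
(no output)
```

View pics/t7.png

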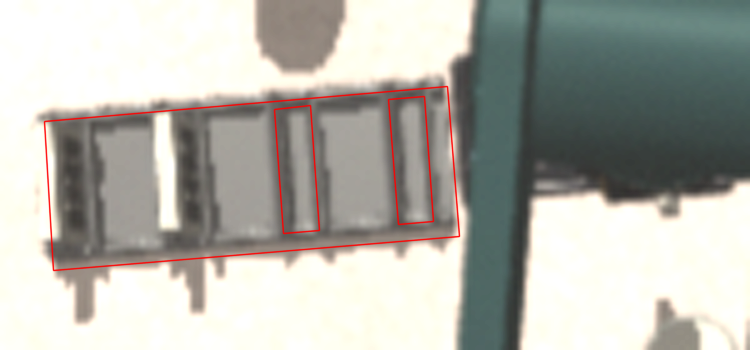

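The rack is unmoved, with two cassettes at columns 70 and 180 and slots 1 and 0 empty. The poorer match came from the arm next to the rack. On to slot 1.

{"fn": "arm_command", "kwargs": {
  "targets": [
    [0.001,0.08,0,0],
    [0.001,0.16,0,0],
    [0.001,0.24,0,0],
    [0.001,0.32,0,0],
    [0.001,0.39,0,0],
    [0.001,0.42,-0.05,0],
    [0.001,0.432,-0.1,0],
    [0.001,0.432,-0.14,0]
  ]
}}

```text
time: 25.82
tool_pos: [0.5526, 0.2173, 0.1392]
ee_rot: [-3.141, -0.006, -3.06]
wrist_force: [-0.1, -0.1, -0.6]
width: 0.0099
finger_force: 30.0
```

{"fn": "arm_command", "kwargs": {
  "targets": [
    [0,0,0,0],
    [0,0,0,0],
    [0,0,0,0],
    [0,0,0,0],
    [0,0,0,0]
  ]
}}

```text
time: 26.23
tool_pos: [0.5555, 0.2161, 0.1459]
ee_rot: [3.141, 0.003, -3.064]
wrist_force: [-0.4, -0.7, -0.8]
width: 0.0097
finger_force: 30.0
```

```bash
python3 - <<'E'
from rk import *
go(R,[.0005,-.032,.057])
E
```

```text
tgt [0.5543 0.2184 0.057 ] frac [-0.0025  0.0047 -0.1778] yaw -3.0636038751082815 F [-0.4229 -0.7242 -0.7743] w 0.009693440489379588 t 26.2333
```

{"fn": "arm_command", "kwargs": {
  "targets": [
    [-0.0025,0.004,-0.04,0],
    [-0.0025,0.004,-0.08,0],
    [-0.0025,0.004,-0.11,0],
    [-0.0025,0.004,-0.14,0],
    [-0.0025,0.004,-0.16,0],
    [-0.0025,0.004,-0.175,0],
    [-0.0025,0.004,-0.175,0],
    [-0.0025,0.004,-0.175,0]
  ]
}}

```text
time: 26.9
tool_pos: [0.5536, 0.2184, 0.057]
ee_rot: [3.141, 0.001, -3.063]
wrist_force: [-0.6, -0.3, -0.4]
width: 0.01
finger_force: 30.0
```

{"fn": "arm_command", "kwargs": {
  "targets": [
    [0,0,-0.008,0],
    [0,0,-0.016,0],
    [0,0,-0.024,0],
    [0,0,-0.03,0],
    [0,0,-0.034,0],
    [0,0,-0.034,0],
    [0,0,-0.034,0]
  ]
}}

```text
time: 27.48
tool_pos: [0.5604, 0.2194, 0.0475]
ee_rot: [3.14, 0.019, -3.063]
wrist_force: [5.8, -1.1, 13.9]
width: 0.0099
finger_force: 30.0
```

Contact: the force is +x and upward, so the cassette is riding on the −x end. I'll raise it, shift +x, and retry.

{"fn": "arm_command", "kwargs": {
  "targets": [
    [0,0,0.02,0],
    [0,0,0.03,0],
    [0.007,0,0.03,0],
    [0.007,0,0.03,0],
    [0.007,0,0.03,0],
    [0.007,0,0.03,0]
  ]
}}

```text
time: 27.98
tool_pos: [0.5559, 0.2183, 0.0532]
ee_rot: [-3.141, -0.003, -3.063]
wrist_force: [-0.2, 0.2, -1.1]
width: 0.0099
finger_force: 30.0
```

{"fn": "arm_command", "kwargs": {
  "targets": [
    [0,0,-0.008,0],
    [0,0,-0.016,0],
    [0,0,-0.02,0],
    [0,0,-0.024,0],
    [0,0,-0.024,0]
  ]
}}

```text
time: 28.4
tool_pos: [0.5591, 0.2187, 0.0457]
ee_rot: [3.141, 0.006, -3.063]
wrist_force: [0.1, -0.7, 9.8]
width: 0.01
finger_force: 30.0
```

```bash
python3 - <<'E'
from held import *
im=robot.snapshot("side"); t=robot.get_obs()['tool_pos']; print(t,robot.get_obs()['wrist_force'],robot.get_obs()['wrist_torque'])
b=(255,130,90,75)
M=np.array([[-.032,-.005,0],[.032,-.005,0],[.032,-.005,.07],[-.032,-.005,.07]])+[0,0,.006]
cv2.imwrite("pics/s8.png",overlay(im,"side",[(M[i],M[(i+1)%4]) for i in range(4)],place([.5513,.2503,.0785],[[0,-.032,0]])[0].tolist()[:2]+[.0785],b,8))
E
```

```text
[0.559  0.2187 0.0457] [ 0.4586 -1.0993  9.5654] [-0.1746  0.2362  0.0586]
```

View pics/s8.png

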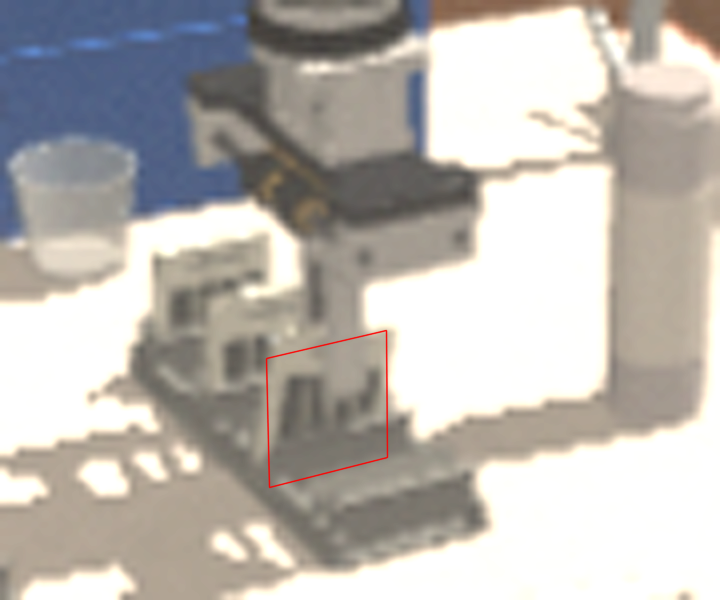

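The cassette's outline matches the seated position to about 1 px, with its left edge at 270. I'll release it and compare it with the others.

{"fn": "arm_command", "kwargs": {
  "targets": [
    [0,0,0.004,0],
    [0,0,0.004,0],
    [0,0,0.004,0],
    [0,0,0.004,0],
    [0,0,0.004,0]
  ],
  "claw": 0.7
}}

```text
time: 28.87
tool_pos: [0.5561, 0.2183, 0.0436]
ee_rot: [-3.141, -0.002, -3.063]
wrist_force: [-0.8, 0.6, -0.3]
width: 0.028
finger_force: 0.0
```

{"fn": "arm_command", "kwargs": {
  "targets": [
    [0,0,0.05,0],
    [0,0,0.12,0],
    [0,0,0.2,0],
    [0,-0.06,0.26,0],
    [0,-0.14,0.3,0],
    [0,-0.22,0.3,0],
    [0,-0.3,0.3,0],
    [0,-0.38,0.3,0]
  ]
}}

```text
time: 29.53
tool_pos: [0.5566, 0.0268, 0.1951]
ee_rot: [-3.141, 0.001, -3.062]
wrist_force: [0.8, -0.1, -0.6]
width: 0.0281
finger_force: 0.0
```

{"fn": "arm_command", "kwargs": {
  "targets": [
    [-0.2,-0.4,0,0],
    [-0.2,-0.4,0,0],
    [-0.2,-0.4,0,0],
    [-0.2,-0.4,0,0],
    [-0.2,-0.4,0,0],
    [-0.2,-0.4,0,0],
    [-0.2,-0.4,0,0]
  ]
}}

```text
time: 30.12
tool_pos: [0.4549, -0.1746, 0.1942]
ee_rot: [-3.141, -0.001, -3.068]
wrist_force: [0.6, 0.8, -0.6]
width: 0.0282
finger_force: 0.0
```

```bash
python3 - <<'E'
from held import *
s=robot.snapshot("side"); t=robot.snapshot("top"); P=[.5513,.2503,.0785]
def box(y): 
    M=[[-.032,y-.005,.006],[.032,y-.005,.006],[.032,y-.005,.076],[-.032,y-.005,.076]]; return [(M[i],M[(i+1)%4]) for i in range(4)]
L=sum([box(y) for y in(-.032,.032,.096)],[])
tp=sum([rect(-.032,.032,y-.005,y+.005,.076) for y in(-.032,.032,.096)],[])
A=overlay(s,"side",L,P,(255,140,75,70),5.3); B=overlay(t,"top",tp,P,(187,183,105,62),3.8)
D=cv2.resize(t[180:285,365:470,::-1],(220,220)); 
c=np.zeros((600,800,3),np.uint8); c[:A.shape[0],:A.shape[1]]=A; c[:B.shape[0],400:400+B.shape[1]]=B
c[250:470,400:620]=cv2.convertScaleAbs(D,alpha=1.8)
cv2.imwrite("pics/s9.png",c)
try: rk=__import__("rk").rack(250)
except Exception as e: print(e)
E
```

```text
rack [0.5497 0.2498 0.1004] match 0.953 ecc 0.97
```

View pics/s9.png

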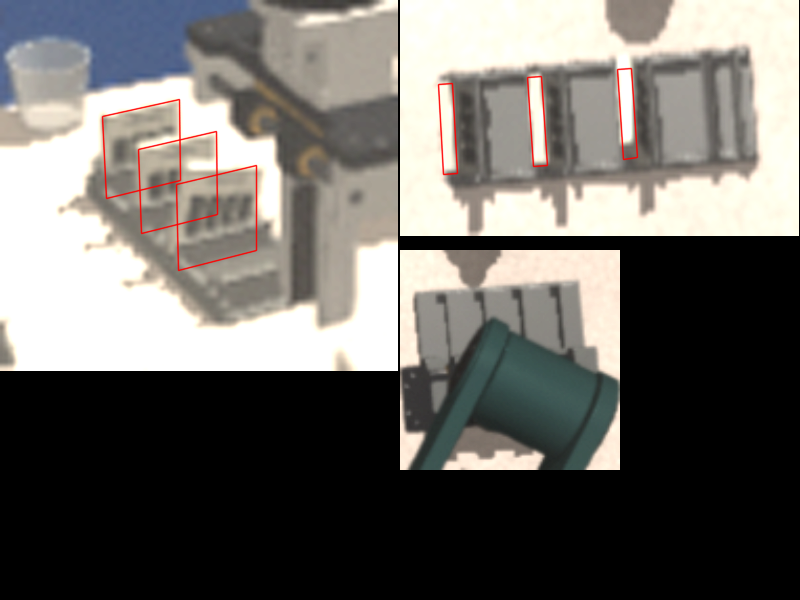

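Cassettes 1 and 2 match the seated outlines. The third (top crop, ~(627,100)) is shifted about 8–10 mm toward +x. I'll measure it numerically.

```bash
cat > m3.py <<'E'
from prof import *
def strips(P=[.5513,.2503,.0785]):
    t=robot.snapshot("top"); xs=np.arange(-.05,.0601,.001)
    for y in(.096,.032,-.032,-.096):
        R=rectify(t,"top",P,.076,xs,np.arange(y-.02,y+.021,.001)); 
        yy=np.argmax(R[30:80].mean(0)); v=R[:,max(0,yy-1):yy+2].mean(1); b=v>(90+0*v); 
        print("slot y",y,"white at y",round(y*1000-20+yy),"peak",v[30:80].mean().round(),"x profile -50..60 step2:",v[::2].astype(int).tolist())
E
python3 -c "from m3 import *; strips()"
```

```text
slot y 0.096 white at y 106 peak 136.0 x profile -50..60 step2: [135, 134, 136, 139, 140, 139, 137, 135, 134, 133, 132, 132, 132, 133, 135, 135, 135, 133, 131, 132, 134, 135, 135, 134, 135, 136, 138, 140, 140, 139, 137, 136, 138, 139, 138, 136, 134, 134, 135, 135, 133, 135, 139, 141, 142, 141, 141, 140, 139, 137, 137, 137, 138, 138, 139, 140]
slot y 0.032 white at y 31 peak 138.0 x profile -50..60 step2: [71, 70, 68, 61, 51, 43, 40, 40, 42, 47, 83, 123, 134, 137, 136, 136, 137, 137, 138, 139, 140, 140, 140, 140, 139, 140, 140, 139, 138, 137, 136, 135, 135, 135, 136, 136, 137, 137, 137, 138, 141, 124, 91, 59, 56, 84, 117, 133, 140, 141, 143, 142, 141, 141, 139, 140]
slot y -0.032 white at y -32 peak 155.0 x profile -50..60 step2: [70, 68, 66, 61, 53, 44, 40, 39, 40, 41, 45, 49, 50, 51, 71, 107, 135, 152, 157, 157, 157, 159, 159, 160, 160, 159, 159, 159, 158, 158, 158, 157, 157, 157, 156, 155, 155, 154, 153, 153, 153, 153, 154, 154, 154, 150, 143, 136, 132, 131, 129, 116, 96, 79, 70, 66]
slot y -0.096 white at y -103 peak 79.0 x profile -50..60 step2: [122, 96, 76, 64, 54, 50, 65, 84, 92, 86, 81, 79, 79, 79, 79, 79, 80, 80, 81, 80, 80, 80, 80, 79, 79, 80, 80, 80, 80, 80, 80, 81, 81, 81, 81, 81, 82, 82, 73, 58, 45, 38, 46, 68, 86, 110, 129, 135, 135, 135, 136, 137, 135, 133, 134, 134]
```

```bash
cat > tilt.py <<'E'
from prof import *
from scipy.optimize import differential_evolution
def tilt(y=-.032,P=(.5513,.2503,.0785)):
    S=gmap(robot.snapshot("side"),.8); T=gmap(robot.snapshot("top"),.8)
    def pts(p,M):
        M=np.asarray(M,float); c,s=np.cos(p[2]),np.sin(p[2])
        return place(P,np.c_[p[0]+c*M[:,0]+s*M[:,2],M[:,1]+y,p[1]-s*M[:,0]+c*M[:,2]])
    seg=lambda L:np.concatenate([np.linspace(a,b,30) for a,b in L])
    a=seg([((-.032,-.005,.07),(.032,-.005,.07)),((.032,-.005,.035),(.032,-.005,.07)),((-.032,-.005,.035),(-.032,-.005,.07))])
    b=seg(rect(-.032,.032,-.005,.005,.07))
    def c(p,w=(1,1)):
        t=0
        for n,G,M,k in(("side",S,a,w[0]),("top",T,b,w[1])):
            uv=proj(n,pts(p,M)).astype(np.float32); t-=k*np.sqrt(cv2.remap(G,uv[:,:1],uv[:,1:],1)).mean()
        return t
    for w in((1,1),(1,0)):
        r=differential_evolution(c,[(-.012,.015),(-.002,.03),(-.3,.3)],args=(w,),seed=1,maxiter=40,popsize=10); print(y,w,"x,z(centre of underside),pitch",r.x,r.fun)
E
python3 -c "
from tilt import *
tilt(); tilt(.032); tilt(.096)"
```

```text
-0.032 (1, 1) x,z(centre of underside),pitch [0.0137 0.0077 0.1139] -25.6289119720459
-0.032 (1, 0) x,z(centre of underside),pitch [0.0117 0.0086 0.1751] -12.280365943908691
0.032 (1, 1) x,z(centre of underside),pitch [ 0.0064  0.0034 -0.078 ] -23.573598861694336
0.032 (1, 0) x,z(centre of underside),pitch [ 0.015   0.03   -0.0453] -11.271698951721191
0.096 (1, 1) x,z(centre of underside),pitch [-0.0054  0.0048  0.0761] -24.11773681640625
0.096 (1, 0) x,z(centre of underside),pitch [-0.0032  0.027   0.0356] -13.641816139221191
```

The third cassette is tilted about 0.13 rad, with its −x end raised. I'll press that end down with the closed fingertips.

{"fn": "arm_command", "kwargs": {
  "targets": [
    [0.174,0.784,0,0],
    [0.174,0.784,0,0],
    [0.174,0.784,0,0],
    [0.174,0.784,0,0],
    [0.174,0.784,0,0],
    [0.174,0.784,0,0],
    [0.174,0.784,0,0],
    [0.174,0.784,0,0]
  ],
  "claw": 1
}}

```text
time: 31.28
tool_pos: [0.5289, 0.1564, 0.1947]
ee_rot: [3.142, 0.0, -3.062]
wrist_force: [0.7, -1.1, -0.2]
width: 0.0008
finger_force: 0.0
```

```bash
python3 -c "
from d import *
go(R,[-.012,-.032,.10])"
```

```text
tgt [0.5418 0.2175 0.1   ] frac [ 0.0259  0.122  -0.1893] yaw -3.0617549895730405 F [ 0.6563 -1.0982 -0.1883] w 0.0007871729279777448 t 31.2833
```

{"fn": "arm_command", "kwargs": {
  "targets": [
    [0.026,0.122,0,0],
    [0.026,0.122,0,0],
    [0.026,0.122,-0.06,0],
    [0.026,0.122,-0.12,0],
    [0.026,0.122,-0.18,0],
    [0.026,0.122,-0.19,0],
    [0.026,0.122,-0.19,0],
    [0.026,0.122,-0.19,0]
  ]
}}

```text
time: 31.95
tool_pos: [0.5424, 0.2151, 0.1006]
ee_rot: [3.141, 0.001, -3.063]
wrist_force: [0.0, -0.3, 1.5]
width: 0.0005
finger_force: 0.0
```

{"fn": "arm_command", "kwargs": {
  "targets": [
    [0,0,-0.01,0],
    [0,0,-0.02,0],
    [0,0,-0.03,0],
    [0,0,-0.03,0],
    [0,0,-0.03,0]
  ]
}}

```text
time: 32.37
tool_pos: [0.5431, 0.2151, 0.0865]
ee_rot: [3.141, 0.004, -3.063]
wrist_force: [-0.6, -0.4, 4.4]
width: 0.0003
finger_force: 3.7
```

{"fn": "arm_command", "kwargs": {
  "targets": [
    [0,0,-0.005,0],
    [0,0,-0.01,0],
    [0,0,-0.014,0],
    [0,0,-0.014,0]
  ]
}}

```text
time: 32.7
tool_pos: [0.5437, 0.2161, 0.0856]
ee_rot: [3.139, 0.007, -3.062]
wrist_force: [-6.7, -0.9, 24.9]
width: 0.0005
finger_force: 14.3
```

{"fn": "arm_command", "kwargs": {
  "targets": [
    [0,0,-0.004,0],
    [0,0,-0.008,0],
    [0,0,-0.008,0]
  ]
}}

```text
time: 32.95
tool_pos: [0.544, 0.2169, 0.0852]
ee_rot: [3.137, 0.01, -3.062]
wrist_force: [-12.7, -0.9, 37.0]
width: 0.0002
finger_force: 19.5
```

It is stuck hard at 0.0855 m. The −x corner must be resting on the slot's end lip, so the grip really was about 5 mm off, as the camera said. I'll lift off, regrip, shift +x, and let it drop flat.

{"fn": "arm_command", "kwargs": {
  "targets": [
    [0,0,0.03,0],
    [0,0,0.08,0],
    [0.02,0,0.1,0],
    [0.027,0.003,0.1,0],
    [0.027,0.003,0.1,0],
    [0.027,0.003,0.1,0]
  ],
  "claw": 0.65
}}

```text
time: 33.45
tool_pos: [0.5547, 0.2161, 0.1219]
ee_rot: [-3.141, -0.003, -3.063]
wrist_force: [-0.6, -0.8, -0.5]
width: 0.0326
finger_force: 0.0
```

```bash
python3 -c "
from d import *
go(R,[.004,-.032,.045])"
```

```text
tgt [0.5578 0.2187 0.045 ] frac [ 0.0063  0.0052 -0.1537] yaw -3.06286320065812 F [-0.5886 -0.7786 -0.4646] w 0.03258582946103314 t 33.45
```

{"fn": "arm_command", "kwargs": {
  "targets": [
    [0.006,0.005,0,0],
    [0.006,0.005,-0.05,0],
    [0.006,0.005,-0.1,0],
    [0.006,0.005,-0.14,0],
    [0.006,0.005,-0.152,0],
    [0.006,0.005,-0.152,0],
    [0.006,0.005,-0.152,0],
    [0.006,0.005,-0.152,0]
  ]
}}

```text
time: 34.12
tool_pos: [0.5594, 0.2192, 0.049]
ee_rot: [3.141, 0.002, -3.063]
wrist_force: [0.4, 0.3, 0.0]
width: 0.0329
finger_force: 0.0
```

{"fn": "arm_command", "kwargs": {
  "targets": [
    [0,0,0,0],
    [0,0,0,0],
    [0,0,0,0],
    [0,0,0,0],
    [0,0,0,0],
    [0,0,0,0]
  ],
  "claw": 1
}}

```text
time: 34.62
tool_pos: [0.5589, 0.2189, 0.0482]
ee_rot: [3.141, 0.001, -3.063]
wrist_force: [-0.2, -0.8, 1.7]
width: 0.0101
finger_force: 30.0
```

{"fn": "arm_command", "kwargs": {
  "targets": [
    [0,0,0.006,0],
    [0,0,0.01,0],
    [0.006,0,0.01,0],
    [0.012,0,0.01,0],
    [0.012,0,0.01,0],
    [0.012,0,0.01,0]
  ]
}}

```text
time: 35.12
tool_pos: [0.5645, 0.2188, 0.0522]
ee_rot: [3.142, -0.0, -3.063]
wrist_force: [1.0, -0.6, -1.0]
width: 0.0099
finger_force: 30.0
```

{"fn": "arm_command", "kwargs": {
  "targets": [
    [0,0,-0.004,0],
    [0,0,-0.007,0],
    [0,0,-0.007,0],
    [0,0,-0.007,0]
  ]
}}

```text
time: 35.45
tool_pos: [0.5642, 0.2188, 0.0487]
ee_rot: [-3.142, -0.001, -3.063]
wrist_force: [-0.7, 0.3, -1.1]
width: 0.0094
finger_force: 30.0
```

{"fn": "arm_command", "kwargs": {
  "targets": [
    [0,0,0,0],
    [0,0,0,0],
    [0,0,0,0],
    [0,0,0,0],
    [0,0,0,0]
  ],
  "claw": 0.7
}}

```text
time: 35.87
tool_pos: [0.5645, 0.2188, 0.0492]
ee_rot: [3.141, 0.0, -3.063]
wrist_force: [0.1, 0.4, -0.7]
width: 0.0286
finger_force: 0.0
```

{"fn": "arm_command", "kwargs": {
  "targets": [
    [0,0,0.05,0],
    [0,0,0.12,0],
    [0,0,0.2,0],
    [0,-0.06,0.26,0],
    [0,-0.14,0.3,0],
    [0,-0.22,0.3,0],
    [0,-0.3,0.3,0],
    [0,-0.38,0.3,0]
  ]
}}

```text
time: 36.53
tool_pos: [0.5645, 0.0271, 0.2003]
ee_rot: [-3.141, 0.002, -3.062]
wrist_force: [0.7, 0.1, -1.0]
width: 0.0281
finger_force: 0.0
```

{"fn": "arm_command", "kwargs": {
  "targets": [
    [-0.2,-0.5,0,0],
    [-0.2,-0.5,0,0],
    [-0.2,-0.5,0,0],
    [-0.2,-0.5,0,0],
    [-0.2,-0.5,0,0],
    [-0.2,-0.5,0,0],
    [-0.2,-0.5,0,0]
  ]
}}

```text
time: 37.12
tool_pos: [0.4624, -0.2251, 0.1992]
ee_rot: [-3.14, -0.001, -3.067]
wrist_force: [1.2, -0.0, 0.2]
width: 0.0283
finger_force: 0.0
```

```bash
python3 - <<'E'
from m3 import *
strips()
from tilt import *
tilt()
E
```

```text
slot y 0.096 white at y 115 peak 136.0 x profile -50..60 step2: [139, 137, 137, 137, 136, 136, 135, 125, 114, 107, 101, 100, 103, 110, 125, 135, 139, 138, 137, 136, 136, 135, 134, 133, 134, 135, 135, 135, 136, 136, 136, 136, 136, 135, 136, 137, 137, 137, 136, 135, 135, 135, 135, 132, 126, 110, 104, 115, 130, 139, 143, 143, 144, 144, 144, 145]
slot y 0.032 white at y 53 peak 74.0 x profile -50..60 step2: [141, 128, 102, 80, 70, 66, 57, 46, 41, 43, 46, 46, 59, 78, 86, 85, 84, 83, 81, 78, 75, 71, 68, 65, 65, 63, 63, 63, 67, 70, 76, 78, 80, 76, 76, 77, 79, 78, 76, 74, 72, 69, 66, 65, 65, 66, 75, 93, 120, 139, 146, 145, 145, 143, 142, 141]
slot y -0.032 white at y -16 peak 139.0 x profile -50..60 step2: [114, 89, 73, 71, 70, 69, 63, 52, 43, 41, 42, 42, 43, 45, 47, 49, 50, 52, 56, 94, 134, 155, 159, 161, 161, 161, 161, 161, 161, 161, 161, 158, 156, 155, 154, 154, 154, 155, 154, 154, 155, 156, 156, 156, 157, 157, 157, 157, 156, 155, 148, 140, 136, 134, 134, 135]
slot y -0.096 white at y -114 peak 138.0 x profile -50..60 step2: [137, 137, 139, 139, 138, 137, 136, 137, 138, 139, 139, 139, 139, 139, 139, 140, 139, 138, 138, 138, 137, 135, 134, 134, 135, 135, 135, 136, 137, 137, 137, 137, 136, 136, 137, 138, 139, 139, 139, 140, 141, 141, 138, 136, 136, 136, 136, 135, 134, 134, 133, 133, 134, 135, 137, 140]
-0.032 (1, 1) x,z(centre of underside),pitch [0.0149 0.03   0.123 ] -21.26370620727539
-0.032 (1, 0) x,z(centre of underside),pitch [-0.0094  0.0214  0.2422] -11.88357162475586
```

The rack has now been knocked. I'll refit its pose.

```bash
python3 - <<'E'
from rk import *
from prof import *
for x0 in(240,250,256,262):
    try: rack(x0)
    except Exception as e: print(x0,str(e)[:60])
im=robot.snapshot("top"); cv2.imwrite("pics/now.png",im[:,:,::-1])
M={"top":rect(-.043,.043,-.116,.116,.006)}
best=[]
for dx in(-.01,.005,.02):
  for dy in(0,.015,.03):
    p,c=edgefit({"top":im},M,[.5521+dx,.2512+dy,.076],(2.,1.)); best.append((float(c),p.tolist()))
best.sort(); print(best[:3])
E
```

```text
rack [0.557  0.258  0.0561] match 0.77 ecc 0.831
rack [0.5564 0.2664 0.067 ] match 0.905 ecc 0.991
rack [0.5546 0.2661 0.0819] match 0.946 ecc 0.993
rack [0.5545 0.266  0.0885] match 0.967 ecc 0.992
[(-10.799159049987793, [0.5574197097143037, 0.2628928939492974, 0.05897407579193862]), (-10.797892570495605, [0.5573465662382253, 0.26315350720787667, 0.058673335611614544]), (-10.797355651855469, [0.5572189318791507, 0.2630002716341874, 0.06402206663174563])]
```

```bash
cat > rk2.py <<'E'
from rk import *
def rack2(g=(.5564,.2664,.067)):
    ref=cv2.cvtColor(cv2.imread("pics/top0.png"),cv2.COLOR_BGR2GRAY); cur=cv2.cvtColor(robot.snapshot("top"),cv2.COLOR_RGB2GRAY)
    m=np.zeros_like(ref)
    for a,b in((213,220),(235,242),(256,286)): m[192:236,a:b]=255
    L=[[-.035,0,.006],[.035,0,.006]]; a=proj("top",place(R,L)); b=proj("top",place(g,L))
    W=cv2.estimateAffinePartial2D(a,b)[0].astype(np.float32); u=W[:,0]/np.hypot(*W[:,0]); W[:,:2]=[[u[0],-u[1]],[u[1],u[0]]]; W[:,2]=b.mean(0)-W[:,:2]@a.mean(0)
    cc,W=cv2.findTransformECC(ref,cur,W,cv2.MOTION_EUCLIDEAN,(3,300,1e-7),m,3)
    P=onz("top",a@W[:,:2].T+W[:,2],[.006,.006]); d=P[1]-P[0]; p=[*P.mean(0)[:2],np.arctan2(d[1],d[0])]; print("rack2",np.array(p),"ecc",round(cc,3)); return p
E
python3 - <<'E'
from rk2 import *
from m3 import *
p=rack2(); strips(p)
from tilt import *
tilt(P=p)
E
```

```text
rack2 [0.5539 0.2668 0.0997] ecc 0.878
slot y 0.096 white at y 93 peak 139.0 x profile -50..60 step2: [118, 100, 84, 75, 66, 57, 46, 41, 42, 44, 44, 48, 74, 116, 135, 141, 140, 139, 139, 139, 140, 139, 138, 138, 138, 138, 138, 138, 139, 138, 138, 138, 138, 139, 139, 139, 139, 139, 138, 138, 138, 138, 139, 134, 107, 81, 85, 116, 134, 141, 141, 141, 142, 143, 145, 146]
slot y 0.032 white at y 41 peak 131.0 x profile -50..60 step2: [123, 93, 76, 72, 66, 56, 49, 59, 71, 74, 69, 96, 126, 131, 129, 127, 127, 128, 128, 128, 129, 130, 131, 133, 133, 133, 133, 133, 134, 133, 133, 132, 130, 129, 129, 128, 129, 129, 130, 130, 131, 133, 123, 104, 91, 94, 112, 129, 137, 140, 139, 139, 138, 138, 140, 143]
slot y -0.032 white at y -32 peak 149.0 x profile -50..60 step2: [69, 69, 69, 69, 61, 48, 42, 40, 41, 42, 43, 45, 47, 50, 50, 51, 66, 104, 139, 157, 161, 162, 162, 161, 161, 161, 160, 160, 159, 159, 159, 158, 157, 157, 156, 156, 156, 155, 154, 153, 154, 156, 156, 156, 155, 155, 155, 152, 145, 137, 135, 135, 135, 136, 137, 138]
slot y -0.096 white at y -83 peak 80.0 x profile -50..60 step2: [124, 97, 77, 63, 52, 46, 60, 75, 83, 82, 80, 79, 80, 80, 80, 80, 80, 80, 80, 80, 81, 81, 81, 81, 81, 81, 81, 81, 82, 82, 82, 81, 81, 82, 82, 82, 82, 83, 76, 61, 46, 44, 57, 71, 80, 98, 120, 131, 135, 134, 133, 130, 126, 122, 119, 104]
-0.032 (1, 1) x,z(centre of underside),pitch [-0.0086  0.0125  0.2982] -25.143009185791016
-0.032 (1, 0) x,z(centre of underside),pitch [-0.0075  0.0125  0.2807] -11.819223403930664
```

```bash
cat > rk3.py <<'E'
from rk import *
from prof import *
from scipy.optimize import differential_evolution
def rack3(filled=(1,2,3),cur=None,bounds=((.53,.58),(.23,.30),(-.1,.25))):
    ref=cv2.cvtColor(cv2.imread("pics/top0.png"),cv2.COLOR_BGR2RGB); cur=robot.snapshot("top") if cur is None else cur
    xs=np.arange(-.05,.0541,.002); ys=np.arange(-.13,.131,.002)
    ok=np.ones((len(xs),len(ys)),bool)
    for k in filled:
        y=-.096+.064*k; ok[:,(ys>y-.009)&(ys<y+.023)]=False; ok[np.ix_(xs<-.038,(ys>y-.012)&(ys<y+.014))]=False
    if 3 in filled: ok[:,ys>.085]=False
    A=rectify(ref,"top",R,.006,xs,ys)[ok]
    f=lambda p:-np.corrcoef(A,rectify(cur,"top",p,.006,xs,ys)[ok])[0,1]
    r=differential_evolution(f,bounds,seed=0,popsize=12,maxiter=60,tol=1e-6); print("rack3",r.x,"ncc",-r.fun); return r.x
E
python3 - <<'E'
from rk3 import *
p=rack3()
im=robot.snapshot("top")
for y in(.096,.032,-.032):
    Q=rectify(im,"top",p,.076,np.arange(-.04,.05,.002),np.arange(y-.02,y+.021,.002))
    print("y",y); print(Q[::4,:].astype(int))
print(robot.get_obs()['tool_pos'])
E
```

```text
rack3 [0.5553 0.266  0.0849] ncc 0.8969850830112924
y 0.096
[[ 45  44  45  46  46  44  41  40  41  43  67 102 124 132 135 135 135 135
  136 138 138]
 [ 46  43  41  43  44  41  41  44  45  46  51  73 104 128 136 139 138 137
  138 139 138]
 [ 42  33  31  32  38  47  65 115 138 138 133 125 126 132 135 138 139 139
  139 139 138]
 [ 43  33  28  28  34  43  75 127 139 140 136 131 133 135 135 135 136 138
  138 138 137]
 [ 44  32  26  28  34  41  71 108 129 138 140 140 138 136 134 135 137 138
  140 142 142]
 [ 47  38  34  35  41  48  61  97 132 137 140 134 127 132 135 137 136 135
  136 137 136]
 [ 43  31  28  27  34  47  55 102 138 139 137 120 114 129 135 137 137 136
  133 132 134]
 [ 42  31  31  34  39  45  63 114 141 140 136 130 131 136 139 140 141 141
  139 138 137]
 [ 46  36  30  29  34  44  77 129 140 140 136 134 137 138 137 139 141 142
  142 142 142]
 [ 52  48  43  42  45  47  69 105 131 141 140 136 133 135 138 139 139 138
  139 142 141]
 [109 121 121 117 114 113 107 102  98  94  95 107 124 134 141 143 142 142
  141 139 137]
 [141 139 139 140 142 142 141 140 140 141 141 142 143 144 142
[... 1509 characters left out ...]
117 161 159 155 118  78  77  78  79
   79  79  79]
 [ 54  51  46  40  34  30  33  51  80 136 165 158 149 104  74  78  79  79
   80  80  79]
 [ 50  54  47  36  28  30  39  57  92 149 163 157 141 106  84  78  80  80
   79  80  80]
 [ 53  57  43  37  33  32  37  59 111 161 159 156 139 109  86  77  80  81
   80  79  80]
 [ 62  52  45  40  32  30  43  71 127 164 158 154 137 104  73  69  70  71
   73  75  75]
 [ 52  53  52  50  49  43  49  76 118 148 157 151 142  98  55  46  44  46
   47  45  45]
 [ 95  94  86  89  99  94  87  95 122 148 158 154 147 121 102  98 101  96
  100 108 102]
 [ 68  77  98 123 137 138 139 137 136 137 136 136 136 137 138 139 140 139
  138 137 137]]
[ 0.4646 -0.2207  0.199 ]
```

The refits agree on rack ≈ (0.555, 0.266, yaw 0.085). Slot 1's cassette is still pitched, and slot 2's now leans about 0.13 rad sideways from the knock. I'll regrip slot 1's cassette, square it up, then straighten slot 2's.

{"fn": "arm_command", "kwargs": {
  "targets": [
    [0.202,0.911,0,0.003],
    [0.202,0.911,0,0.003],
    [0.202,0.911,0,0.003],
    [0.202,0.911,0,0.003],
    [0.202,0.911,0,0.003],
    [0.202,0.911,0,0.003],
    [0.202,0.911,0,0.003],
    [0.202,0.911,0,0.003]
  ],
  "claw": 0.65
}}

```text
time: 38.48
tool_pos: [0.5367, 0.1065, 0.1992]
ee_rot: [-3.142, 0.001, -3.056]
wrist_force: [1.1, -0.1, -0.0]
width: 0.0331
finger_force: 0.0
```

```bash
sed -i 's/R=\[.5513.*/R=[.5513,.2503,.0785]; R2=[.555,.266,.085]/' d.py; python3 -c "
from d import *
go(R2,[.008,-.032,.05])"
```

```text
tgt [0.5657 0.2348 0.05  ] frac [ 0.0581  0.2566 -0.2985] yaw -3.05616604013335 F [ 1.1497 -0.1043 -0.0317] w 0.03312286955726774 t 38.4833
```

{"fn": "arm_command", "kwargs": {
  "targets": [
    [0.058,0.254,0,0],
    [0.058,0.254,0,0],
    [0.058,0.254,0,0],
    [0.058,0.254,0,0],
    [0.058,0.254,-0.04,0],
    [0.058,0.254,-0.08,0],
    [0.058,0.254,-0.12,0],
    [0.058,0.254,-0.12,0]
  ]
}}

```text
time: 39.15
tool_pos: [0.5628, 0.2302, 0.1337]
ee_rot: [-3.139, -0.009, -3.056]
wrist_force: [-0.1, -0.1, -0.5]
width: 0.0329
finger_force: 0.0
```

{"fn": "arm_command", "kwargs": {
  "targets": [
    [0,0,-0.05,0],
    [0,0,-0.1,0],
    [0,0,-0.15,0],
    [0,0,-0.175,0],
    [0,0,-0.175,0],
    [0,0,-0.175,0],
    [0,0,-0.175,0]
  ]
}}

```text
time: 39.73
tool_pos: [0.567, 0.2315, 0.0538]
ee_rot: [3.141, 0.003, -3.057]
wrist_force: [0.6, 0.5, 0.3]
width: 0.033
finger_force: 0.0
```

```bash
python3 -c "
from d import *
go(R2,[.008,-.032,.05])"
```

```text
tgt [0.5657 0.2348 0.05  ] frac [-0.0027  0.0066 -0.0076] yaw -3.0565698328828828 F [0.563  0.514  0.3472] w 0.03296910108003885 t 39.7333
```

Align the y, close, and lift clear.

{"fn": "arm_command", "kwargs": {
  "targets": [
    [0,0.006,-0.006,0],
    [0,0.006,-0.006,0],
    [0,0.006,-0.006,0]
  ]
}}

```text
time: 39.98
tool_pos: [0.5661, 0.2347, 0.0496]
ee_rot: [3.141, 0.002, -3.056]
wrist_force: [0.3, -0.1, 0.5]
width: 0.0332
finger_force: 0.0
```

{"fn": "arm_command", "kwargs": {
  "targets": [
    [0,0,0,0],
    [0,0,0,0],
    [0,0,0,0],
    [0,0,0,0],
    [0,0,0,0],
    [0,0,0,0]
  ],
  "claw": 1
}}

```text
time: 40.48
tool_pos: [0.5656, 0.2342, 0.0485]
ee_rot: [3.141, 0.0, -3.056]
wrist_force: [0.1, 0.4, 0.9]
width: 0.0099
finger_force: 30.0
```

{"fn": "arm_command", "kwargs": {
  "targets": [
    [0,0,0.04,0],
    [0,0,0.1,0],
    [0,0,0.16,0],
    [0,0,0.22,0],
    [0,0,0.22,0],
    [0,0,0.22,0],
    [0,0,0.22,0]
  ]
}}

```text
time: 41.07
tool_pos: [0.5651, 0.2341, 0.1574]
ee_rot: [-3.141, -0.002, -3.056]
wrist_force: [0.4, -0.2, -1.0]
width: 0.0101
finger_force: 30.0
```

```bash
cat > hp.py <<'E'
from prof import *
from scipy.optimize import differential_evolution
def heldpitch(yaw=.085,b=((-.015,.015),(-.045,-.02),(-.4,.4))):
    o=robot.get_obs(); t=o['tool_pos']; G=gmap(robot.snapshot("side"),.8)
    seg=np.concatenate([np.linspace(a,c,30) for a,c in[((-.032,-.005,0),(.032,-.005,0)),((.032,-.005,0),(.032,-.005,.07)),((-.032,-.005,0),(-.032,-.005,.07))]])
    def f(p):
        # body turned by pitch about grasp point, dx at grasp height, underside z
        M=seg-[0,0,.057]; c,s=np.cos(p[2]),np.sin(p[2])
        Q=np.c_[p[0]+c*M[:,0]+s*M[:,2],M[:,1],p[1]+.057-s*M[:,0]+c*M[:,2]+t[2]]
        uv=proj("side",place([t[0],t[1],yaw],Q)).astype(np.float32); return -np.sqrt(cv2.remap(G,uv[:,:1],uv[:,1:],1)).mean()
    r=differential_evolution(f,b,seed=1,popsize=15,maxiter=60); print("held dx,z,pitch",r.x,round(r.fun,2),"tcp",t,"w",o['width'])
    return r.x
E
python3 -c "
from hp import *
heldpitch()"
```

```text
held dx,z,pitch [-0.0006 -0.0344  0.1798] -11.38 tcp [0.5651 0.2341 0.1574] w 0.010145674145972396
```

Held, with 0.18 rad of pitch. I'll square it up on the clear worktop near (0.53, 0.08): touch down, slack the fingers slightly so it drops flat between them, and regrip.

{"fn": "arm_command", "kwargs": {
  "targets": [
    [-0.02,-0.08,0,0],
    [-0.04,-0.16,0,0],
    [-0.06,-0.24,0,0],
    [-0.07,-0.308,0,0],
    [-0.07,-0.308,-0.06,0],
    [-0.07,-0.308,-0.13,0],
    [-0.07,-0.308,-0.19,0],
    [-0.07,-0.308,-0.19,0]
  ]
}}

```text
time: 41.78
tool_pos: [0.5234, 0.0794, 0.054]
ee_rot: [3.141, -0.018, -3.057]
wrist_force: [-1.7, -0.2, -1.5]
width: 0.0098
finger_force: 30.0
```

{"fn": "arm_command", "kwargs": {
  "targets": [
    [0,0,0,0],
    [0,0,-0.01,0],
    [0,0,-0.02,0],
    [0,0,-0.03,0],
    [0,0,-0.03,0],
    [0,0,-0.03,0]
  ]
}}

```text
time: 42.28
tool_pos: [0.5309, 0.0804, 0.049]
ee_rot: [3.142, 0.001, -3.056]
wrist_force: [1.0, -0.0, -0.5]
width: 0.0103
finger_force: 30.0
```

{"fn": "arm_command", "kwargs": {
  "targets": [
    [0,0,-0.005,0],
    [0,0,-0.01,0],
    [0,0,-0.014,0],
    [0,0,-0.014,0],
    [0,0,-0.014,0]
  ]
}}

```text
time: 42.7
tool_pos: [0.5309, 0.0803, 0.0423]
ee_rot: [3.141, 0.001, -3.056]
wrist_force: [-1.2, 0.1, 3.6]
width: 0.0098
finger_force: 30.0
```

Touched at 0.0423, as predicted. I'll press a further 4 mm (which also helps to level it), then slack.

{"fn": "arm_command", "kwargs": {
  "targets": [
    [0,0,-0.004,0],
    [0,0,-0.008,0],
    [0,0,-0.008,0]
  ]
}}

```text
time: 42.95
tool_pos: [0.5311, 0.0803, 0.0418]
ee_rot: [-3.142, 0.002, -3.056]
wrist_force: [-8.4, -1.4, 19.2]
width: 0.0097
finger_force: 30.0
```

{"fn": "arm_command", "kwargs": {
  "targets": [
    [0,0,0,0],
    [0,0,0,0],
    [0,0,0,0],
    [0,0,0,0]
  ],
  "claw": 0.86
}}

```text
time: 43.28
tool_pos: [0.5301, 0.0802, 0.0367]
ee_rot: [3.141, -0.001, -3.056]
wrist_force: [-0.5, -0.1, -0.9]
width: 0.0131
finger_force: 0.0
```

```bash
python3 -c "
from hp import *
heldpitch(b=((-.015,.015),(-.05,-.02),(-.4,.4)))"
```

```text
held dx,z,pitch [-0.0085 -0.0335  0.081 ] -11.94 tcp [0.5301 0.0802 0.0367] w 0.013085668519120653
```

{"fn": "arm_command", "kwargs": {
  "targets": [
    [-0.009,-0.001,0,0],
    [-0.018,-0.0015,0,0],
    [-0.018,-0.0015,0,0],
    [-0.018,-0.0015,0,0]
  ]
}}

```text
time: 43.67
tool_pos: [0.5212, 0.0795, 0.0374]
ee_rot: [3.141, -0.0, -3.056]
wrist_force: [0.4, -0.3, 0.1]
width: 0.0133
finger_force: 0.0
```

{"fn": "arm_command", "kwargs": {
  "targets": [
    [0,0,0,0],
    [0,0,0,0],
    [0,0,0,0]
  ],
  "claw": 1
}}

```text
time: 43.92
tool_pos: [0.5216, 0.0795, 0.0375]
ee_rot: [3.142, -0.0, -3.056]
wrist_force: [-0.3, 0.8, 0.0]
width: 0.0099
finger_force: 30.0
```

{"fn": "arm_command", "kwargs": {
  "targets": [
    [0,0,0.06,0],
    [0,0,0.14,0],
    [0,0,0.22,0],
    [0,0,0.24,0],
    [0,0,0.24,0],
    [0,0,0.24,0],
    [0,0,0.24,0]
  ]
}}

```text
time: 44.5
tool_pos: [0.5202, 0.0795, 0.1548]
ee_rot: [3.141, -0.004, -3.056]
wrist_force: [-0.4, -1.0, -1.1]
width: 0.0101
finger_force: 30.0
```

```bash
python3 -c "
from hp import *
heldpitch(b=((-.015,.015),(-.05,-.02),(-.4,.4)))
heldpitch(b=((-.015,.015),(-.0345,-.033),(-.005,.005)))
import rk3; rk3.rack3(filled=(2,3))"
```

```text
held dx,z,pitch [-0.0023 -0.0388 -0.0005] -10.28 tcp [0.5202 0.0795 0.1548] w 0.010051236876063145
held dx,z,pitch [-0.0022 -0.0344 -0.0045] -9.67 tcp [0.52   0.0794 0.1544] w 0.00953953142865029
rack3 [0.561  0.23   0.1499] ncc 0.41540319389244984
```

It's level now, with a grip offset of about −2.3 mm. I'll move aside for an unobstructed look at the rack.

{"fn": "arm_command", "kwargs": {
  "targets": [
    [0,-0.08,0.04,0],
    [0,-0.16,0.08,0],
    [0,-0.24,0.1,0],
    [0,-0.32,0.1,0],
    [0,-0.4,0.1,0],
    [0,-0.48,0.1,0],
    [0,-0.48,0.1,0],
    [0,-0.48,0.1,0]
  ]
}}

```text
time: 45.32
tool_pos: [0.5207, -0.1624, 0.2055]
ee_rot: [3.14, -0.003, -3.061]
wrist_force: [-0.5, 0.7, -1.3]
width: 0.0094
finger_force: 30.0
```

```bash
python3 - <<'E'
from rk3 import *
from hp import *
im=robot.snapshot("top"); p=rack3((2,3),im); heldpitch()
for x0 in(240,250,262):
    try: rack(x0)
    except Exception as e: print("x")
for y in(.096,.032):
    Q=rectify(im,"top",p,.076,np.arange(-.02,.021,.002),np.arange(y-.02,y+.025,.002)); print(y,Q.mean(0).astype(int).tolist())
Q=rectify(im,"top",p,.006,np.arange(-.02,.021,.002),np.arange(-.13,0,.002)); print([(int(-130+2*i),int(v)) for i,v in enumerate(Q.mean(0))])
for y in(-.096,-.032): print(y,rectify(im,"top",p,.006,np.arange(-.046,.047,.002),np.arange(y-.002,y+.005,.001)).mean(1).astype(int).tolist())
E
```

```text
rack3 [0.5553 0.266  0.0842] ncc 0.9091640084092846
held dx,z,pitch [-0.0018 -0.0356  0.0347] -13.03 tcp [ 0.521  -0.1608  0.2059] w 0.009929484456508597
rack [0.5551 0.2663 0.0796] match 0.94 ecc 0.985
rack [0.5565 0.2663 0.0662] match 0.939 ecc 0.99
rack [0.5546 0.266  0.0864] match 0.968 ecc 0.992
0.096 [44, 34, 29, 29, 33, 40, 45, 66, 110, 135, 138, 137, 133, 131, 135, 137, 138, 138, 138, 139, 138, 138, 138]
0.032 [56, 46, 38, 33, 32, 32, 32, 33, 37, 51, 58, 55, 61, 86, 122, 132, 131, 124, 99, 80, 77, 77, 77]
[(-130, 138), (-128, 137), (-126, 137), (-124, 137), (-122, 137), (-120, 136), (-118, 128), (-116, 106), (-114, 87), (-112, 82), (-110, 76), (-108, 64), (-106, 57), (-104, 57), (-102, 54), (-100, 61), (-98, 75), (-96, 81), (-94, 82), (-92, 79), (-90, 70), (-88, 53), (-86, 44), (-84, 45), (-82, 47), (-80, 54), (-78, 65), (-76, 75), (-74, 80), (-72, 81), (-70, 81), (-68, 81), (-66, 81), (-64, 81), (-62, 81), (-60, 80), (-58, 81), (-56, 80), (-54, 80), (-52, 80), (-50, 80), (-48, 80), (-46, 78), (-44, 69), (-42, 56), (-40, 55), (-38, 55), (-36, 56), (-34, 69), (-32, 79), (-30, 80), (-28, 78), (-26, 68), (-24, 49), (-22, 40), (-20, 43), (-18, 45), (-16, 48), (-14, 56), (-12, 68), (-10, 76), (-8, 79), (-6, 79), (-4, 79), (-2, 79)]
-0.096 [128, 105, 81, 64, 57, 54, 62, 74, 75, 76, 78, 80, 79, 78, 78, 78, 79, 79, 79, 79, 79, 79, 79, 79, 79, 80, 81, 81, 81, 80, 80, 80, 80, 80, 80, 79, 79, 79, 81, 75, 63, 51, 41, 47, 65, 82, 96]
-0.032 [113, 91, 75, 65, 58, 56, 61, 66, 65, 67, 72, 75, 76, 76, 77, 77, 77, 76, 76, 76, 76, 76, 76, 76, 76, 77, 77, 77, 77, 77, 77, 77, 78, 78, 78, 78, 78, 78, 79, 71, 57, 46, 39, 46, 62, 74, 86]
```

The rack pose is confirmed at (0.5553, 0.266, 0.084). I'll place this one in slot 0, which leaves room around slot 2.

{"fn": "arm_command", "kwargs": {
  "targets": [
    [0.02,0.08,0,0],
    [0.04,0.16,0,0],
    [0.06,0.24,0,0],
    [0.07,0.32,0,0],
    [0.08,0.4,0,0],
    [0.089,0.48,0,0],
    [0.089,0.56,0,0],
    [0.089,0.63,0,0]
  ]
}}

```text
time: 46.23
tool_pos: [0.5652, 0.1587, 0.2076]
ee_rot: [3.141, 0.0, -3.053]
wrist_force: [1.0, -0.1, -0.9]
width: 0.0098
finger_force: 30.0
```

{"fn": "arm_command", "kwargs": {
  "targets": [
    [0,0.033,0,0],
    [0,0.033,-0.05,0],
    [0,0.033,-0.1,0],
    [0,0.033,-0.15,0],
    [0,0.033,-0.15,0],
    [0,0.033,-0.15,0],
    [0,0.033,-0.15,0]
  ]
}}

```text
time: 46.82
tool_pos: [0.5665, 0.1719, 0.1341]
ee_rot: [3.141, 0.002, -3.055]
wrist_force: [0.8, 0.5, 0.5]
width: 0.0099
finger_force: 30.0
```

```bash
sed -i 's/R2=.*/R2=[.5553,.266,.0842]/' d.py; python3 -c "
from d import *
from hp import *
go(R2,[.002,-.096,.058]); heldpitch()"
```

```text
tgt [0.5654 0.1705 0.058 ] frac [-0.0023 -0.0027 -0.1523] yaw -3.055278994960237 F [0.7716 0.544  0.4601] w 0.009866256292115115 t 46.8167
held dx,z,pitch [ 0.0002 -0.0352 -0.0116] -12.53 tcp [0.5665 0.1719 0.1341] w 0.009866256292115115
```

{"fn": "arm_command", "kwargs": {
  "targets": [
    [-0.003,-0.0025,-0.03,0],
    [-0.003,-0.0025,-0.07,0],
    [-0.003,-0.0025,-0.11,0],
    [-0.003,-0.0025,-0.14,0],
    [-0.003,-0.0025,-0.152,0],
    [-0.003,-0.0025,-0.152,0],
    [-0.003,-0.0025,-0.152,0]
  ]
}}

```text
time: 47.45
tool_pos: [0.5656, 0.1699, 0.0582]
ee_rot: [3.141, 0.003, -3.057]
wrist_force: [0.2, -0.4, 0.2]
width: 0.0098
finger_force: 30.0
```

{"fn": "arm_command", "kwargs": {
  "targets": [
    [0,0,-0.008,0],
    [0,0,-0.014,0],
    [0,0,-0.018,0],
    [0,0,-0.018,0],
    [0,0,-0.018,0]
  ]
}}

```text
time: 47.87
tool_pos: [0.5646, 0.1698, 0.0476]
ee_rot: [3.141, -0.0, -3.056]
wrist_force: [-0.2, 0.3, -0.7]
width: 0.0095
finger_force: 30.0
```

{"fn": "arm_command", "kwargs": {
  "targets": [
    [0,0,-0.004,0],
    [0,0,-0.008,0],
    [0,0,-0.01,0],
    [0,0,-0.01,0]
  ]
}}

```text
time: 48.2
tool_pos: [0.565, 0.1698, 0.0435]
ee_rot: [3.141, 0.001, -3.056]
wrist_force: [-0.7, -0.7, 4.2]
width: 0.0095
finger_force: 30.0
```

Floor contact at exactly the predicted height. I'll release, then go to slot 2 to straighten the leaning cassette.

{"fn": "arm_command", "kwargs": {
  "targets": [
    [0,0,0.002,0],
    [0,0,0.002,0],
    [0,0,0.002,0],
    [0,0,0.002,0],
    [0,0,0.002,0]
  ],
  "claw": 0.7
}}

```text
time: 48.62
tool_pos: [0.5644, 0.1697, 0.0432]
ee_rot: [-3.142, -0.001, -3.056]
wrist_force: [-0.1, -0.4, -0.3]
width: 0.0282
finger_force: 0.0
```

{"fn": "arm_command", "kwargs": {
  "targets": [
    [0,0,0.05,0],
    [0,0,0.12,0],
    [0,0,0.18,0],
    [0,0.04,0.2,0],
    [-0.01,0.12,0.2,0],
    [-0.025,0.2,0.2,0],
    [-0.025,0.258,0.2,0],
    [-0.025,0.258,0.2,0]
  ],
  "claw": 0.55
}}

```text
time: 49.28
tool_pos: [0.5508, 0.304, 0.1431]
ee_rot: [3.139, -0.0, -3.051]
wrist_force: [-0.1, -1.0, 0.6]
width: 0.0427
finger_force: 0.0
```

{"fn": "arm_command", "kwargs": {
  "targets": [
    [0,0,0,0],
    [0,0,0,0]
  ]
}}

```text
time: 49.45
tool_pos: [0.552, 0.2982, 0.1431]
ee_rot: [-3.141, -0.001, -3.056]
wrist_force: [0.4, -0.4, -0.4]
width: 0.0421
finger_force: 0.0
```

```bash
python3 -c "
from d import *
go(R2,[.001,.033,.044])"
```

```text
tgt [0.5535 0.299  0.044 ] frac [ 0.003   0.0016 -0.1981] yaw -3.0563551132714863 F [ 0.3937 -0.4416 -0.3674] w 0.04209872050914322 t 49.45
```

{"fn": "arm_command", "kwargs": {
  "targets": [
    [0.002,0.002,-0.05,0],
    [0.002,0.002,-0.1,0],
    [0.002,0.002,-0.15,0],
    [0.002,0.002,-0.19,0],
    [0.002,0.002,-0.196,0],
    [0.002,0.002,-0.196,0],
    [0.002,0.002,-0.196,0]
  ]
}}

```text
time: 50.03
tool_pos: [0.554, 0.299, 0.0467]
ee_rot: [3.141, 0.001, -3.058]
wrist_force: [0.3, 0.8, 0.4]
width: 0.0421
finger_force: 0.0
```

{"fn": "arm_command", "kwargs": {
  "targets": [
    [0,0,0,0],
    [0,0,0,0],
    [0,0,0,0],
    [0,0,0,0],
    [0,0,0,0],
    [0,0,0,0],
    [0,0,0,0]
  ],
  "claw": 1
}}

```text
time: 50.62
tool_pos: [0.5533, 0.2999, 0.046]
ee_rot: [3.141, 0.001, -3.056]
wrist_force: [1.5, -0.9, 1.5]
width: 0.0101
finger_force: 30.0
```

```bash
python3 -c "
from d import *
go(R2,[.0,.032,.044])"
```

```text
tgt [0.5526 0.2979 0.044 ] frac [-0.0014 -0.0041 -0.0041] yaw -3.0563245457488235 F [ 1.5159 -0.8672  1.4594] w 0.01006958496962289 t 50.6167
```

Gripped and vertical. I'll centre it in the slot, press down lightly to seat it, and ease open.

{"fn": "arm_command", "kwargs": {
  "targets": [
    [0,-0.004,0,0],
    [0,-0.004,-0.004,0],
    [0,-0.004,-0.008,0],
    [0,-0.004,-0.008,0]
  ]
}}

```text
time: 50.95
tool_pos: [0.5535, 0.2984, 0.046]
ee_rot: [3.14, 0.002, -3.056]
wrist_force: [-5.0, -0.6, 14.9]
width: 0.0099
finger_force: 30.0
```

{"fn": "arm_command", "kwargs": {
  "targets": [
    [0,0,0,0],
    [0,0,0,0],
    [0,0,0,0]
  ],
  "claw": 0.86
}}

```text
time: 51.2
tool_pos: [0.5527, 0.2974, 0.0409]
ee_rot: [-3.141, -0.001, -3.056]
wrist_force: [-0.4, -0.2, -0.3]
width: 0.0132
finger_force: 0.0
```

{"fn": "arm_command", "kwargs": {
  "targets": [
    [0,0,0,0],
    [0,0,0,0],
    [0,0,0,0]
  ],
  "claw": 0.7
}}

```text
time: 51.45
tool_pos: [0.5528, 0.2976, 0.0408]
ee_rot: [-3.141, -0.001, -3.056]
wrist_force: [1.1, -0.8, 0.6]
width: 0.0272
finger_force: 0.0
```

{"fn": "arm_command", "kwargs": {
  "targets": [
    [0,0,0.05,0],
    [0,0,0.12,0],
    [0,0,0.2,0],
    [0,-0.06,0.26,0],
    [0,-0.14,0.3,0],
    [0,-0.22,0.3,0],
    [0,-0.3,0.3,0],
    [0,-0.38,0.3,0]
  ]
}}

```text
time: 52.12
tool_pos: [0.5531, 0.1061, 0.1924]
ee_rot: [-3.141, 0.002, -3.056]
wrist_force: [0.4, -0.8, -0.5]
width: 0.0281
finger_force: 0.0
```

{"fn": "arm_command", "kwargs": {
  "targets": [
    [-0.2,-0.62,0,0],
    [-0.2,-0.62,0,0],
    [-0.2,-0.62,0,0],
    [-0.2,-0.62,0,0],
    [-0.2,-0.62,0,0],
    [-0.2,-0.62,0,0],
    [-0.2,-0.62,0,0],
    [-0.2,-0.62,0,0]
  ]
}}

```text
time: 52.78
tool_pos: [0.4517, -0.2047, 0.1915]
ee_rot: [-3.141, -0.0, -3.058]
wrist_force: [0.7, -0.6, -0.0]
width: 0.0282
finger_force: 0.0
```

```bash
cat > chk.py <<'E'
from rk3 import *
def chk(filled=(0,2,3)):
    im=robot.snapshot("top"); p=rack3(filled,im)
    for y in(.096,.032,-.096):
        ys=np.arange(y-.02,y+.025,.001); Q=rectify(im,"top",p,.076,np.arange(-.02,.021,.002),ys).mean(0); print(y,"y-20..24/2:",Q[::2].astype(int).tolist())
        X=rectify(im,"top",p,.076,np.arange(-.05,.051,.002),np.arange(y-.001,y+.0025,.001)).mean(1); print("   x-50..50/2",X.astype(int).tolist())
E
python3 -c "
from chk import *
chk()"
```

```text
rack3 [0.5553 0.266  0.086 ] ncc 0.9623461218195002
0.096 y-20..24/2: [44, 34, 28, 28, 33, 40, 45, 64, 108, 133, 136, 135, 131, 130, 133, 135, 136, 136, 136, 136, 136, 136, 136]
   x-50..50/2 [124, 113, 109, 106, 97, 78, 66, 59, 57, 58, 67, 93, 122, 132, 136, 136, 135, 136, 136, 136, 136, 136, 136, 136, 136, 135, 135, 135, 136, 135, 135, 135, 134, 134, 135, 135, 135, 135, 135, 136, 136, 135, 123, 98, 83, 97, 125, 136, 140, 140, 141]
0.032 y-20..24/2: [55, 44, 33, 28, 29, 35, 44, 62, 105, 137, 138, 137, 123, 90, 76, 76, 76, 76, 76, 76, 76, 76, 76]
   x-50..50/2 [104, 83, 71, 61, 51, 41, 41, 43, 46, 57, 92, 122, 135, 136, 137, 138, 138, 139, 139, 139, 139, 138, 139, 139, 139, 139, 138, 138, 137, 137, 137, 136, 136, 137, 137, 138, 138, 138, 139, 139, 138, 125, 97, 72, 74, 102, 133, 143, 145, 145, 144]
-0.096 y-20..24/2: [66, 58, 54, 44, 35, 34, 51, 87, 128, 143, 139, 130, 98, 63, 61, 72, 79, 80, 80, 80, 80, 80, 80]
   x-50..50/2 [86, 72, 67, 65, 56, 47, 42, 42, 39, 41, 66, 112, 133, 138, 136, 135, 134, 134, 135, 135, 137, 139, 141, 141, 141, 140, 139, 138, 137, 137, 136, 135, 135, 134, 134, 134, 134, 135, 137, 140, 141, 138, 118, 92, 84, 108, 126, 134, 134, 134, 135]
```

All three strips now sit at the same place in their slots, with equal brightness and 64 mm length, so they are upright. I'll clear the arm and check the housing and bystanders against the first picture.

{"fn": "arm_command", "kwargs": {
  "targets": [
    [-0.2,0.4,0.1,0],
    [-0.2,0.4,0.1,0],
    [-0.2,0.4,0.1,0],
    [-0.2,0.4,0.1,0],
    [-0.2,0.4,0.1,0],
    [-0.2,0.4,0.1,0],
    [-0.2,0.4,0.1,0],
    [-0.2,0.4,0.1,0]
  ]
}}

```text
time: 53.5
tool_pos: [0.3532, -0.0018, 0.242]
ee_rot: [-3.141, 0.002, -3.054]
wrist_force: [-0.5, -1.1, -0.4]
width: 0.0283
finger_force: 0.0
```

```bash
python3 - <<'E'
from chk import *
chk()
im=robot.snapshot("top"); ref=cv2.imread("pics/top0.png")[:,:,::-1]
for nm,im0 in(("ref",ref),("now",im)):
    for y in(-.075,-.025,.025,.075):
        gap=rectify(im0,"top",D,.086,np.arange(-.06,-.01,.002),np.arange(y-.006,y+.0065,.001)).mean(0).max()
        tab=rectify(im0,"top",D,.112,np.arange(-.1,-.06,.004),np.arange(y-.008,y+.009,.002)).mean(1); print(nm,y,"gap max",int(gap),"tab profile",tab.astype(int).tolist())
dif=cv2.absdiff(cv2.GaussianBlur(im,(0,0),1),cv2.GaussianBlur(np.ascontiguousarray(ref),(0,0),1)).max(2)
for nm,(x,y,w,h) in dict(soap=(310,178,28,36),jar=(316,240,24,28),brush=(490,172,24,80),softener=(314,122,34,40),bleach=(386,125,40,40),spray=(228,125,26,32),cup=(130,210,35,30)).items(): print(nm,"changed px",int((dif[y:y+h,x:x+w]>30).sum()))
E
```

```text
rack3 [0.5553 0.266  0.086 ] ncc 0.962574775485783
0.096 y-20..24/2: [42, 33, 28, 28, 32, 38, 44, 62, 105, 130, 132, 132, 128, 127, 130, 132, 133, 133, 133, 133, 133, 132, 132]
   x-50..50/2 [122, 110, 106, 103, 95, 76, 64, 57, 55, 57, 66, 92, 119, 128, 133, 133, 132, 132, 132, 133, 133, 133, 133, 132, 132, 131, 131, 132, 132, 132, 132, 132, 131, 131, 132, 132, 132, 131, 131, 131, 133, 132, 121, 95, 81, 95, 121, 133, 137, 137, 137]
0.032 y-20..24/2: [53, 42, 32, 28, 29, 34, 43, 60, 102, 133, 135, 134, 120, 88, 74, 74, 74, 74, 74, 74, 74, 74, 74]
   x-50..50/2 [101, 81, 69, 60, 49, 40, 40, 41, 44, 56, 90, 119, 132, 133, 134, 134, 135, 135, 136, 136, 136, 135, 135, 135, 135, 135, 135, 135, 134, 134, 134, 133, 133, 133, 134, 135, 134, 135, 136, 136, 135, 122, 95, 70, 72, 99, 130, 139, 142, 142, 141]
-0.096 y-20..24/2: [64, 56, 52, 42, 34, 33, 50, 85, 124, 139, 136, 127, 96, 61, 59, 70, 77, 78, 78, 78, 78, 78, 77]
   x-50..50/2 [84, 70, 66, 63, 55, 46, 41, 40, 37, 40, 64, 109, 130, 136, 133, 131, 131, 131, 131, 132, 134, 136, 137, 137, 137, 137, 136, 134, 133, 133, 132, 132, 132, 131, 130, 131, 132, 131, 134, 136, 137, 134, 115, 90, 83, 105, 123, 131, 131, 131, 131]
ref -0.075 gap max 115 tab profile [81, 80, 77, 75, 69, 43, 25, 23, 45, 72, 75]
ref -0.025 gap max 64 tab profile [61, 61, 60, 60, 57, 44, 27, 22, 39, 49, 50]
ref 0.025 gap max 118 tab profile [62, 62, 62, 61, 60, 44, 28, 22, 36, 80, 85]
ref 0.075 gap max 118 tab profile [62, 62, 62, 62, 62, 49, 31, 23, 37, 76, 84]
now -0.075 gap max 66 tab profile [85, 84, 81, 79, 73, 45, 26, 24, 42, 56, 56]
now -0.025 gap max 67 tab profile [64, 64, 64, 63, 60, 46, 28, 23, 41, 52, 53]
now 0.025 gap max 67 tab profile [65, 65, 65, 64, 63, 46, 29, 23, 33, 50, 52]
now 0.075 gap max 69 tab profile [65, 65, 65, 65, 64, 51, 32, 24, 31, 51, 52]
soap changed px 0
jar changed px 0
brush changed px 0
softener changed px 0
bleach changed px 0
spray changed px 0
cup changed px 0
```

All four bays are empty, the tabs are home, the bystanders have not moved, and the three cassettes are seated. I'll hand it in.

```bash
python3 -c "
from bench import robot
print(robot.close_job())"
```

```text
the job is handed in; nothing more can be done
None
```

I handed the job in with all three cassettes that were in the housing standing upright in rack slots 0, 2 and 3, the ejector slides back home and the bystanders unmoved in the last camera check; no verdict was returned.

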